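# Empty the spent cells into the click-shut battery box

### The job

Turn the orange knob on the battery box clockwise until it clicks over and the shutter is fully open, then tip the cup over the port so that all five spent cells drop into the box, and stand the empty cup upright on the desk again. Finally turn the knob back until it clicks fully shut, and leave the other things on the desk where they are.

Things in the scene. Friction and masses are not known exactly. Their poses are not given: they have to be found in the camera images.
- battery_box: white box with grey lid, 190 x 190 mm, lid top 86 mm above the desk, fixed; green panel with battery sign on its front. Origin: centre of its underside; x to its back, y to its left (seen from the robot), z up. In the lid a round filling port, 72 mm wide, at (-35, +40) mm, and a T knob at (-35, -40) mm. Hollow below the shutter (75 mm above the desk), with room for all cells.
- port (a point): centre of the mouth of the funnel round the filling port, level with the funnel's rim, 104 mm above the desk. The funnel is 109 mm wide inside at the rim and narrows over 18 mm to the 72 mm port. Axes as the box.
- knob (a joint): turn of the orange T knob with the red shutter under the lid: 0 = shut (red disc closes the port), clockwise from above to 1.4 rad = open. Stops at both ends. Sprung click: about 0.16 N m to leave either stop, less and less up to the middle (0.70 rad); let go past the middle, the spring carries it on to the other stop, short of it the knob springs back. Same both ways.
- knob_grip (a point): middle of the T knob's grip bar, on the vertical turning axis, 125 mm above the desk. The bar is 56 mm long along this point's y, 14 mm thick along its x, 30 mm high (110 to 140 mm above the desk) and turns with the knob; below it a 22 mm neck. Nothing near it is higher than the funnel rim (104 mm above the desk), whose centre is 80 mm to the left.
- cup: wide blue cup, rim 104 mm across outside, walls 3.5 mm, foot 52 mm, 46 mm high, 0.08 to 0.13 kg, loose, with five cells lying in it (below 50 mm). Origin: centre of its underside, z up; handle along +y. Its walls flare 30 degrees from upright and the cells are slick, so it empties when tipped 90 degrees or a little more, over the rim opposite the handle.
- cup_handle (a point): point in the cup's ear handle, at (0, 70, 30) mm in the cup's frame; axes as the cup. The handle is a flat-sided loop, 12 mm thick along x, from y = 45 to 88 mm and z = 10 to 42 mm, its top bar 8 mm high, its outer bar 8 mm wide. It can be pinched across the 12 mm from above, or with the gripper leaning outward, away from the cup.
- cell1: spent battery cell, cylinder 17 mm across and 34 mm long, 17 g, grey with a white band; slick and free to roll. Origin: its centre, z along its axis.
- cell2: spent battery cell, cylinder 17 mm across and 34 mm long, 17 g, yellow with a white band; slick and free to roll. Origin: its centre, z along its axis.
- cell3: spent battery cell, cylinder 17 mm across and 34 mm long, 17 g, grey with a white band; slick and free to roll. Origin: its centre, z along its axis.
- cell4: spent battery cell, cylinder 17 mm across and 34 mm long, 17 g, green with a white band; slick and free to roll. Origin: its centre, z along its axis.
- cell5: spent battery cell, cylinder 17 mm across and 34 mm long, 17 g, yellow with a white band; slick and free to roll. Origin: its centre, z along its axis.
- mouse: bystander: black computer mouse, 125 x 68 x 42 mm, loose. Origin: centre of its underside.
- earbud_case: bystander: dark grey earbud case, 23 x 60 x 45 mm, loose. Origin: centre of its underside.
- remote: bystander: black remote control, 163 x 42 x 19 mm, loose. Origin: centre of its underside.
- precision_driver_1: bystander: small red-handled screwdriver lying on its side, 144 x 11 x 11 mm, loose. Origin: centre of its underside.

How it is judged:
By the outcome, as a careful person would: the job done as asked, in the order asked, and still so for the second after the job is handed in, with the robot touching nothing.
It also fails if it takes over 70 s, if anything falls off the work surface, if the arm or the gripper's body presses on something with over 40 N, if the wrist force passes 120 N, or if a joint passes its speed limit or range.

### The arm

A 6-joint arm with a two-finger parallel gripper is mounted at the origin on a cart in front of the work surface, level with it; the furniture and walls round the work are solid. World frame = base frame: x ahead of the robot, y to its left, z up, the work surface at z = 0. Lengths are in m, angles in degrees, forces in N, time in s.
With the tool pointing down it reaches from about 0.25 to 0.725 m from the base axis. Payload 9.7 kg.
Tool frame: the origin (TCP) lies midway between the tips of the shut fingers; the grasp point (between the pads) lies 19 mm behind it (bot.grasp_offset is the distance from the TCP to the grasp point, in m); z points along the fingers, x is the direction in which the jaws open and shut, and the axes are right-handed (so a half turn about z gives the same grasp; the last joint's range is limited). The gripper opens to 85 mm and grips with 20 to 120 N. Pads are 22 mm wide; open, the fingers measure 114 mm over their backs; the gripper's body (76 mm by 85 mm) begins 54 mm behind the grasp point. The pads swing forward as they close: fully open they stand 13 mm farther back than shut.
Start: joints at [-63.083, 4.979, 10.078, 95.1, 0, 90], TCP at [0.249, -0.49, 0.208] pointing down, gripper open.
Joint ranges: [-179.16, 179.16], [-48.56, 103.87], [-65.8, 70.77], [-126.05, 130.52], [-82.76, 87.17], [-180, 180]. Speed limits (degrees/s): [127.2, 127.2, 147.25, 180, 180, 180].

### API

Orientations are given as [roll, pitch, yaw] about the fixed x, y, z axes, in that order (R = Rz(yaw) Ry(pitch) Rx(roll)).
In Python, from workcell import bot gives the robot as it stands.
- The arm moves only by the tool send_rows, never from a script. Its argument "targets" is a list of rows, each a list of 5 numbers: the closure, from 0 (fully open) to 1 (shut), then the shift along the world's x, y, z in mm, then the turn about the world's z in degrees. A call has 1 to 10 rows; each row is the pose to reach, as a shift and turn from the pose commanded when the call began; what a row does not reach only later rows make up. A row lasts 1/8 s, in which the tool goes at most 62.5 mm and 10.7 degrees, less where a joint would pass 70% of its speed; a pose out of reach is approached as far as the arm can. A call with a gripper value outside its range is refused whole. The fingers move at their own pace and stop on an object; "squeeze" is the grip in N (left out, the last holds). Time passes only in rows, so rows that repeat a pose let the fingers close. It gives the time, the measured TCP pose, the force and the opening at its end, in the units of the state.
- bot.get_obs(): the state, without advancing time (a new reading comes with each control period).
- bot.camera(name): name is "scene" or "top" or "wrist"; returns a dict with "pixels" (384x512x3 uint8, red, green, blue), "intrinsics" (3x3 intrinsics, pixels), "view" (4x4, takes a point from world to camera coordinates); the wrist camera has in their place "mount" (4x4, takes a point from camera to tool coordinates, whose origin is the TCP and whose axes are the tool frame's). Camera axes: x right, y down, z forward; pixel columns grow to the right and rows downward; lengths in m; the calibration is good to about 2 mm. A picture is of the moment at which its call begins: read the wrist's pose just before it. There is no depth.
- bot.job_done(): hands the job in, once; it reports no verdict.
The state is a dict: "time": time; "q": joint angles; "qd": joint speeds; "joint_efforts": joint torques, N m; "ee_pos": TCP position; "tcp_rot": TCP orientation; "wrist_force": force on the tool from outside, world axes, zero at the start; "torque": the same for the moment, N m; "opening": finger opening in m.
Only numpy, scipy, OpenCV 4.12 (cv2) and the standard library are available. Lean on these libraries where they do the work, as an engineer would, in place of code of your own. Each camera call takes 0.05 s, during which the arm holds its last target.

## Working session

There is one attempt and no reset: what is moved stays moved. The work goes in short steps, Python scripts to look and compute and a tool call to move; the robot and the scene stay as the last step left them, time stands still between calls to the robot, and variables do not carry over. Pictures are saved under pics/ and viewed, and the job is handed in when it is done.

Besides the shell and the picture viewer there is one more tool, called after "Emit:" by a JSON object that holds its "api" and its "payload", one argument or row to a line. send_rows: Moves the arm, as the interface text tells. Its arguments: {"type":"object","properties":{"targets":{"type":"array","items":{"type":"array","items":{"type":"number"}}},"squeeze":{"type":"number"}},"required":["targets"]}

```bash
ls; mkdir -p pics; cat > h.py <<'E'
import numpy as np, cv2
from workcell import bot
def save(name,fn,crop=None,s=1):
    c=bot.camera(name); im=c["pixels"][:,:,::-1]
    np.savez('pics/'+fn+'.npz',**{k:np.array(v) for k,v in c.items()})
    if crop: im=im[crop[1]:crop[3],crop[0]:crop[2]]
    if s!=1: im=cv2.resize(im,None,fx=s,fy=s,interpolation=cv2.INTER_CUBIC)
    cv2.imwrite('pics/'+fn+'.png',im); return c
def crop(fn,out,c,s):
    im=np.load('pics/'+fn+'.npz')['pixels'][:,:,::-1][c[1]:c[3],c[0]:c[2]]
    cv2.imwrite('pics/'+out+'.png',cv2.resize(im,None,fx=s,fy=s,interpolation=cv2.INTER_CUBIC))
def back(fn,u,v,z):
    d=np.load('pics/'+fn+'.npz'); K=d['intrinsics'];V=d['view']
    R=V[:3,:3];t=V[:3,3];o=-R.T@t
    r=R.T@np.linalg.solve(K,[u,v,1]); k=(z-o[2])/r[2]; return o+k*r
def proj(fn,p):
    d=np.load('pics/'+fn+'.npz'); K=d['intrinsics'];V=d['view']
    c=V[:3,:3]@np.array(p)+V[:3,3]; q=K@c; return q[:2]/q[2]
E
python3 - <<'E'
from h import *
print(bot.get_obs(), bot.grasp_offset)
for n in ['scene','top']:
    c=save(n,n+'0',s=1.5)
    print(n, c['view'].round(3).tolist(), c['intrinsics'].round(1).tolist())
E
```

```text
pics
{'time': 0.0, 'q': array([-6.30835132e+01,  5.01120347e+00,  1.00347536e+01,  9.50998903e+01,
       -9.18671649e-04,  8.99993211e+01]), 'qd': array([-0.01309254, -0.06302415, -0.03103276, -0.12898067,  0.00401541,
        0.07220072]), 'joint_efforts': array([ 5.95618585e-04, -5.20380878e+01,  4.64810872e+01,  1.61584339e-02,
        6.03636181e-05, -4.03130073e-06]), 'ee_pos': array([ 0.24885753, -0.49018629,  0.20708478]), 'tcp_rot': array([ 1.79999082e+02,  7.63401403e-02, -6.30828343e+01]), 'wrist_force': array([-0.03775738,  0.23669633,  0.0650448 ]), 'torque': array([-0.00332561,  0.02442278,  0.04219318]), 'opening': 0.08517420109553112} 0.0187
scene [[-0.899, -0.437, -0.02, 0.523], [-0.259, 0.57, -0.78, 0.162], [0.352, -0.696, -0.626, 1.183], [0.0, 0.0, 0.0, 1.0]] [[423.4, 0.0, 264.4], [0.0, 423.4, 193.4], [0.0, 0.0, 1.0]]
top [[-0.13, -0.992, -0.004, 0.118], [-0.967, 0.127, -0.223, 0.543], [0.221, -0.025, -0.975, 1.097], [0.0, 0.0, 0.0, 1.0]] [[389.4, 0.0, 256.1], [0.0, 389.4, 195.2], [0.0, 0.0, 1.0]]
```

View pics/scene0.png

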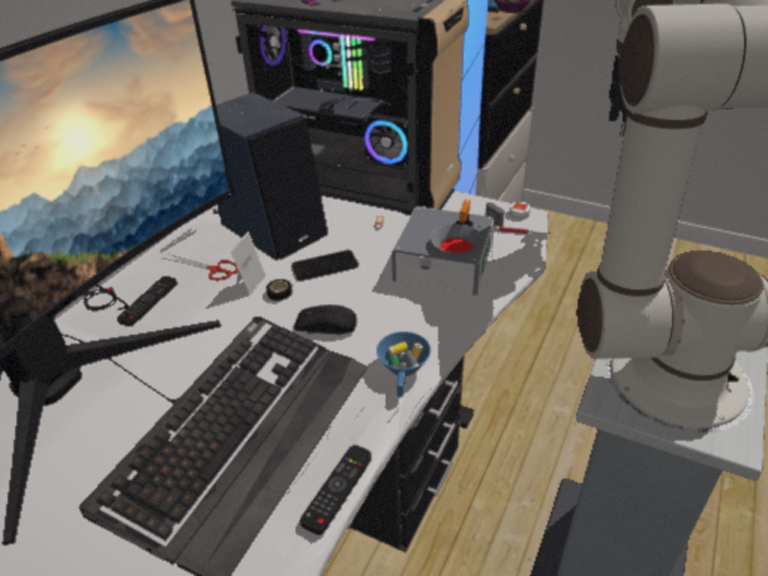

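View pics/top0.png

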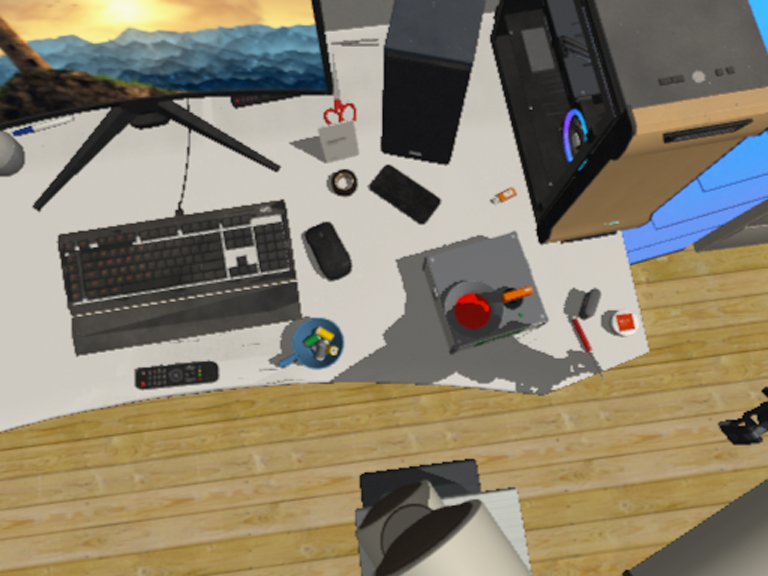

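The scene view shows the box with its orange knob and the red, shut port at about (458,240) in the 1.5x picture. The cup is at (403,352) with its handle towards the camera. In the top view the cup is at (318,342) with its handle at lower left (287,358), and the knob is at (517,295). I'll enlarge both.

```bash
python3 - <<'E'
from h import *
crop('top0','t_box',(270,145,420,240),5)
crop('top0','t_cup',(170,200,245,255),10)
crop('scene0','s_box',(250,125,350,200),8)
crop('scene0','s_cup',(240,210,300,270),9)
E
```

```text
(no output)
```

View pics/t_box.png

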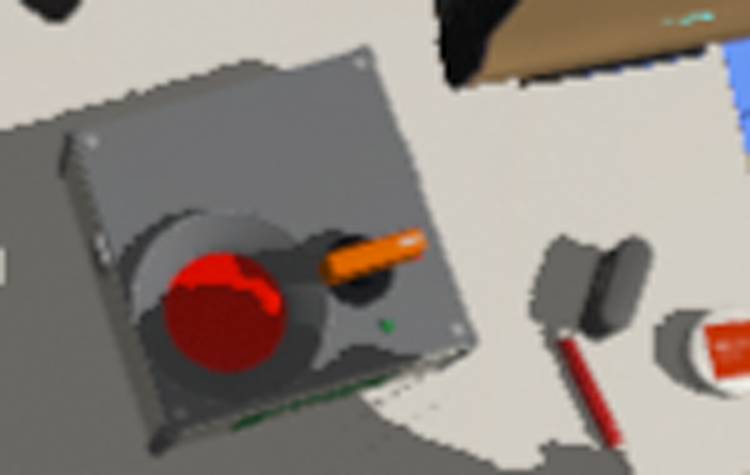

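View pics/t_cup.png

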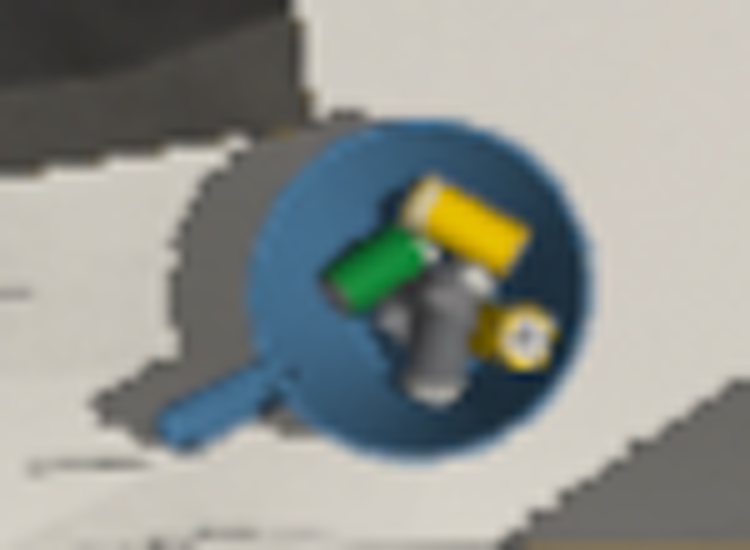

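View pics/s_box.png

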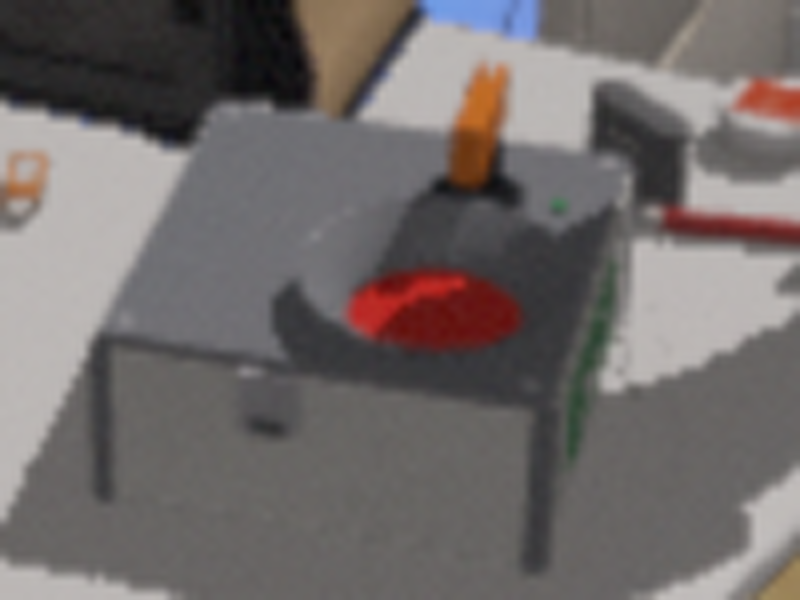

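View pics/s_cup.png

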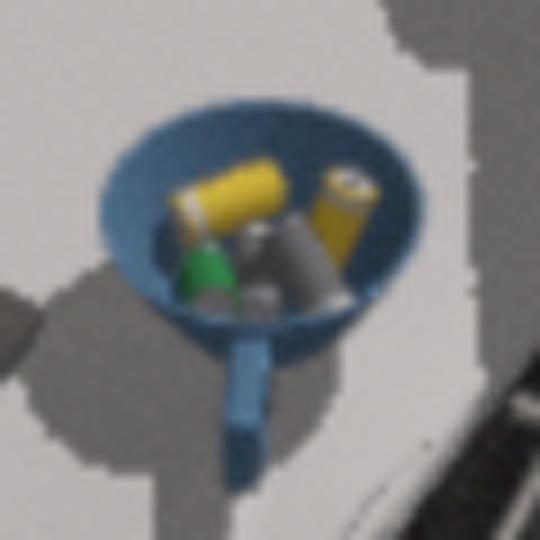

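```bash
python3 - <<'E'
from h import *
f=lambda u,v,z,s=5,o=(270,145):(back('top0',u/s+o[0],v/s+o[1],z)*1000).round(1)
g=lambda u,v,z,s=8,o=(250,125):(back('scene0',u/s+o[0],v/s+o[1],z)*1000).round(1)
for n,p in dict(BR=(370,46),BL=(70,133),FR=(476,342),FL=(163,432)).items(): print('top',n,f(*p,.086))
for n,p in dict(BR=(630,160),BL=(220,103),FR=0,FL=(545,405),BL2=(100,335)).items():
    if p: print('scene',n,g(*p,.086))
print('knob top ends',f(325,268,.14),f(425,235,.14)); print('scene knob', g(463,130,.14),g(495,70,.14))
print('cup c',f(420,290,.046,10,(170,200)),'hand end',f(172,432,.042,10,(170,200)),'hand root',f(275,378,.042,10,(170,200)))
print('cup scene rim c',g(262,218,.046,9,(240,210)),'hand end',g(245,425,.042,9,(240,210)),g(252,345,.042,9,(240,210)))
E
```

```text
top BR [ 638.3 -228.9   86. ]
top BL [608.3 -43.9  86. ]
top FR [ 454.  -257.2   86. ]
top FL [426.  -70.6  86. ]
scene BR [ 455.1 -253.8   86. ]
scene BL [ 636.6 -224.4   86. ]
scene FL [426.4 -70.6  86. ]
scene BL2 [606.6 -41.5  86. ]
knob top ends [ 498.  -166.3  140. ] [ 509.2 -224.5  140. ]
scene knob [ 500.2 -164.9  140. ] [ 505.3 -214.7  140. ]
cup c [472.6 188.6  46. ] hand end [440.8 265.9  42. ] hand root [452.7 234.3  42. ]
cup scene rim c [471.7 193.7  46. ] hand end [440.7 270.7  42. ] [452.8 240.6  42. ]
```

The two views agree within 2–5 mm:

| Item | Position (mm) | Yaw |
|---|---|---|
| Box centre | (531, -149) | 8.6° |
| Knob | (503, -194.5) | – |
| Port | (491, -115) | – |
| Cup | (472, 191) | about 22° |
| Handle point | (446, 256) | – |

Next I'll move above the knob with the jaw axis at 8.6°.

Emit:
{"api": "send_rows", "payload": {
  "targets": [
    [0, 20, 22, 0, 6],
    [0, 60, 70, 0, 16],
    [0, 100, 116, 0, 26],
    [0, 140, 163, 0, 36],
    [0, 180, 210, 0, 46],
    [0, 220, 256, 0, 56],
    [0, 240, 280, 0, 66],
    [0, 254, 295.5, -10, 71.7],
    [0, 254, 295.5, -20, 71.7],
    [0, 254, 295.5, -20, 71.7]
  ]
}}

```text
time: 1.35
ee_pos: [0.5022, -0.1951, 0.1867]
tcp_rot: [-180.0, 0.1, 8.5]
wrist_force: [-0.0, 0.2, -1.1]
opening: 0.0851
```

```bash
python3 - <<'E'
from h import *
o=bot.get_obs(); print(o['time'],o['ee_pos'],o['tcp_rot'],o['q'].round(1))
c=save('wrist','w1',s=1.5); print(c['mount'].round(3).tolist())
save('top','t1',s=1.5)
E
```

```text
1.35 [ 0.50216259 -0.19506598  0.18668295] [-1.79951514e+02  1.07828630e-01  8.51151501e+00] [-21.2   3.1   5.8  92.8  -0.   60.3]
[[1.0, -0.0, -0.001, 0.001], [0.0, 0.957, 0.289, -0.073], [0.001, -0.289, 0.957, -0.165], [0.0, 0.0, 0.0, 1.0]]
```

View pics/w1.png

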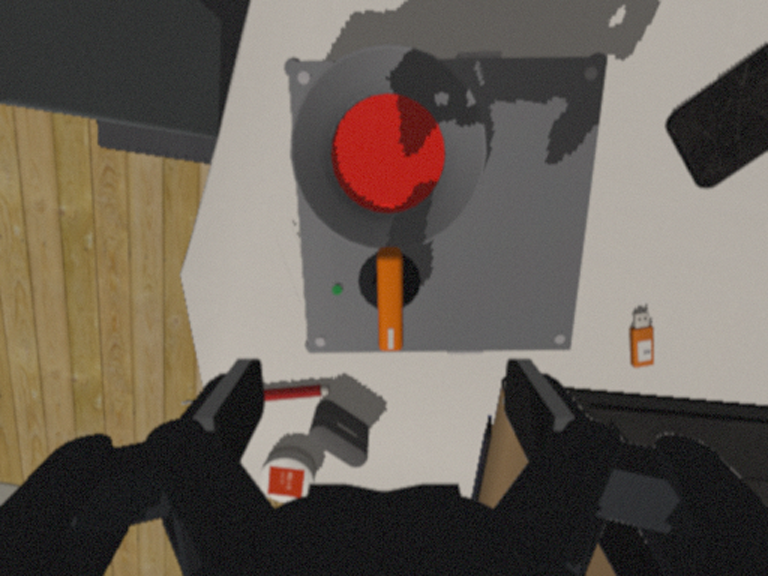

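```bash
cat >> h.py <<'E'
from scipy.spatial.transform import Rotation as Ro
def wback(fn,pos,rot,u,v,z):
    d=np.load('pics/'+fn+'.npz'); K=d['intrinsics'];M=d['mount']
    R=Ro.from_euler('xyz',rot,degrees=True).as_matrix()
    o=R@M[:3,3]+pos; r=R@M[:3,:3]@np.linalg.solve(K,[u,v,1]); k=(z-o[2])/r[2]; return ((o+k*r)*1000).round(1)
E
python3 - <<'E'
from h import *
p=[.50216,-.19507,.18668];r=[-179.95,.108,8.51]
f=lambda u,v,z:wback('w1',p,r,u/1.5,v/1.5,z)
print(f(390,251,.14),f(391,349,.14)); print(f(389,152,.075))
print([f(*q,.086) for q in [(290,65),(605,60),(310,350),(572,350)]])
E
```

```text
[ 502.1 -165.7  140. ] [ 511.2 -221.3  140. ]
[ 494.5 -115.1   75. ]
[array([430.1, -76.4,  86. ]), array([610.5, -46.9,  86. ]), array([ 459.2, -255.6,   86. ]), array([ 642.9, -227.9,   86. ])]
```

The wrist view shows the knob bar at (390,250–349), aligned with the jaws, which puts its centre at about (505,-194). That matches the earlier estimate within 3 mm, so I'll descend and grip.

Emit:
{"api": "send_rows", "payload": {
  "targets": [
    [0, 1.5, 0, -30, 0],
    [0, 1.5, 0, -60, 0],
    [0, 1.5, 0, -78, 0],
    [0, 1.5, 0, -78, 0],
    [1, 1.5, 0, -78, 0],
    [1, 1.5, 0, -78, 0],
    [1, 1.5, 0, -78, 0],
    [1, 1.5, 0, -78, 0],
    [1, 1.5, 0, -78, 0]
  ],
  "squeeze": 60
}}

```text
time: 2.58
ee_pos: [0.5055, -0.1948, 0.1104]
tcp_rot: [180.0, -0.1, 8.6]
wrist_force: [5.0, 0.8, 1.9]
opening: 0.0123
```

```bash
python3 - <<'E'
from h import *
save('scene','s2',(220,80,380,210),4)
o=bot.get_obs(); print(o)
E
```

```text
{'time': 2.625, 'q': array([-2.11020412e+01,  2.85808201e+00, -2.92363198e+00,  8.40918560e+01,
        3.96324011e-02,  6.02526530e+01]), 'qd': array([ 0.09785162, -0.14327733,  0.07289968,  0.00213983, -0.09281562,
        0.04860222]), 'joint_efforts': array([ -1.8730497 , -48.69466066,  43.68075728,   1.8879535 ,
        -0.88112159,   0.12205754]), 'ee_pos': array([ 0.50549165, -0.19484495,  0.1104317 ]), 'tcp_rot': array([ 1.79971678e+02, -1.29433924e-01,  8.64538152e+00]), 'wrist_force': array([5.28134266, 1.66132522, 2.10410749]), 'torque': array([ 0.24920297, -1.0962917 ,  0.10726018]), 'opening': 0.011921694227478064}
```

View pics/s2.png

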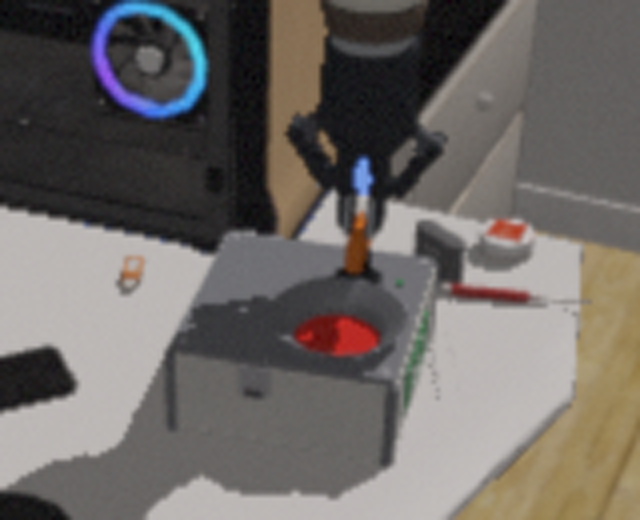

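The bar is held (opening 12 mm, side force 5 N), so I'll turn clockwise.

Emit:
{"api": "send_rows", "payload": {
  "targets": [
    [1, 1, 0, 0, -6],
    [1, 1, 0, 0, -15],
    [1, 1, 0, 0, -24],
    [1, 1, 0, 0, -33],
    [1, 1, 0, 0, -42],
    [1, 1, 0, 0, -51],
    [1, 1, 0, 0, -60],
    [1, 1, 0, 0, -69],
    [1, 1, 0, 0, -77],
    [1, 1, 0, 0, -82]
  ]
}}

```text
time: 3.88
ee_pos: [0.506, -0.1951, 0.1104]
tcp_rot: [-179.9, -0.1, -73.6]
wrist_force: [3.0, -0.7, 4.2]
opening: 0.0118
```

Emit:
{"api": "send_rows", "payload": {
  "targets": [
    [1, 0, 0, 0, 0],
    [1, 0, 0, 0, 0]
  ]
}}

```text
time: 4.12
ee_pos: [0.506, -0.1951, 0.1104]
tcp_rot: [-179.9, -0.1, -73.2]
wrist_force: [3.8, -0.3, 5.5]
opening: 0.0115
```

```bash
python3 - <<'E'
from h import *
save('scene','s3',(220,80,380,210),4)
save('top','t3',(250,130,420,250),4)
o=bot.get_obs(); print(o['time'],o['tcp_rot'],o['wrist_force'],o['torque'],o['q'])
E
```

```text
4.225 [-1.79933441e+02 -5.30499588e-02 -7.32181451e+01] [ 3.46803848 -0.36068236  4.65103967] [ 0.01249652 -0.67929654  0.58097494] [-2.10805475e+01  2.97632815e+00 -2.80105666e+00  8.41375074e+01
 -1.03051488e-03  1.42137566e+02]
```

View pics/s3.png

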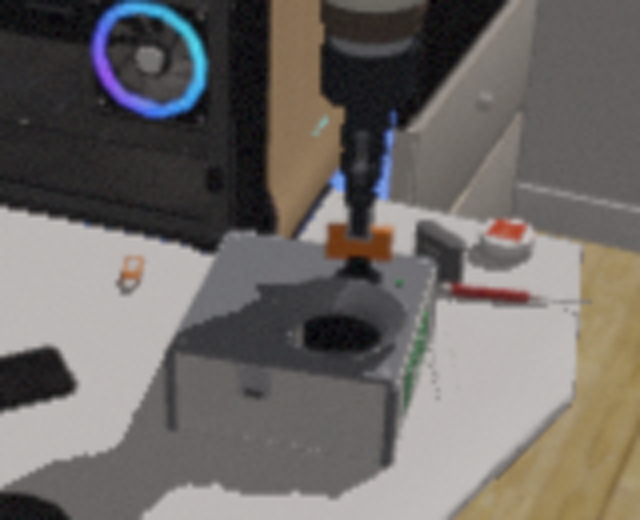

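View pics/t3.png

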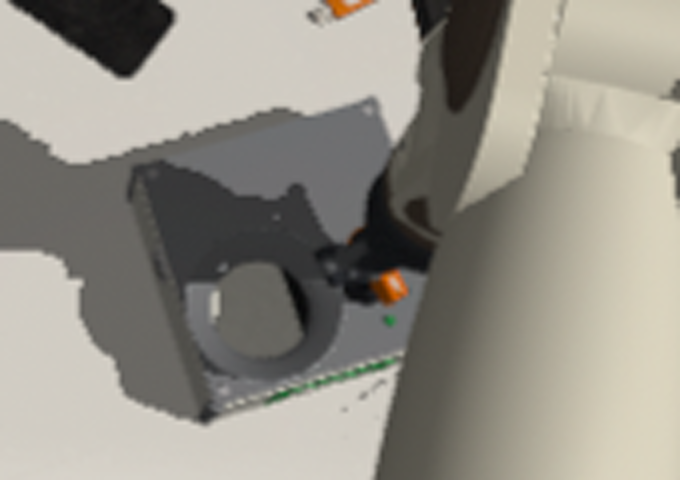

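The port now reads dark in both views with no red showing, and the bar has turned about 80°, so the shutter is open. I'll release and go above the cup handle.

Emit:
{"api": "send_rows", "payload": {
  "targets": [
    [1, 0, 0, 0, 2],
    [0, 0, 0, 0, 2],
    [0, 0, 0, 0, 2],
    [0, 0, 0, 0, 2],
    [0, 0, 0, 20, 2],
    [0, 0, 0, 60, 2],
    [0, 0, 10, 110, 4],
    [0, -5, 40, 120, 14],
    [0, -15, 90, 120, 24],
    [0, -20, 140, 120, 34]
  ]
}}

```text
time: 5.48
ee_pos: [0.485, -0.0539, 0.2299]
tcp_rot: [180.0, -0.0, -39.1]
wrist_force: [0.8, 0.3, -0.0]
opening: 0.0856
```

Emit:
{"api": "send_rows", "payload": {
  "targets": [
    [0, -8, 50, 0, 10],
    [0, -16, 100, 0, 20],
    [0, -24, 150, 0, 30],
    [0, -30, 200, 0, 40],
    [0, -34, 250, 0, 50],
    [0, -38, 290, 0, 57],
    [0, -40, 310, -20, 61.7],
    [0, -40, 310, -40, 61.7],
    [0, -40, 310, -40, 61.7]
  ]
}}

```text
time: 6.6
ee_pos: [0.4446, 0.2549, 0.1883]
tcp_rot: [180.0, 0.2, 22.3]
wrist_force: [-0.6, 0.0, -0.8]
opening: 0.0853
```

```bash
python3 - <<'E'
from h import *
o=bot.get_obs(); print(o['time'],o['ee_pos'],o['tcp_rot'],o['wrist_force'])
save('wrist','w4',s=1.5)
save('top','t4',(150,130,420,290),2.8)
E
```

```text
6.6 [0.44464957 0.25486766 0.18833583] [1.79970286e+02 1.68846914e-01 2.23422770e+01] [-0.61979282  0.01326982 -0.78879551]
```

View pics/w4.png

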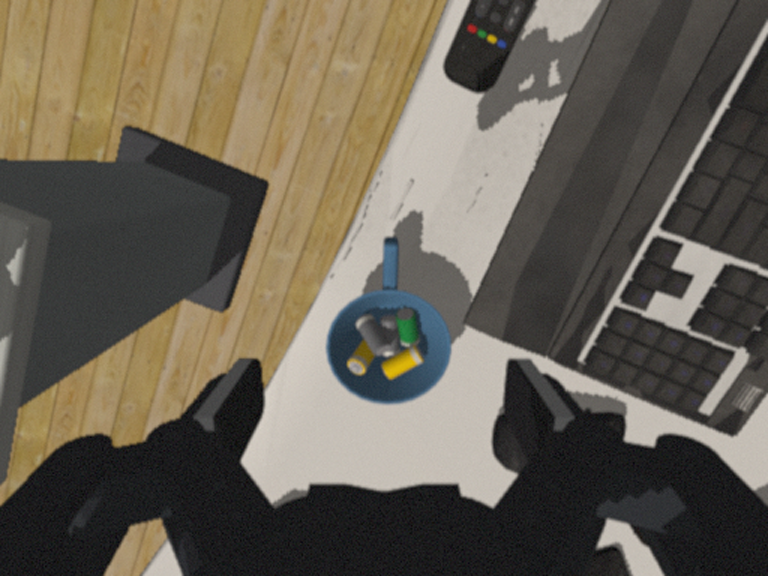

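View pics/t4.png

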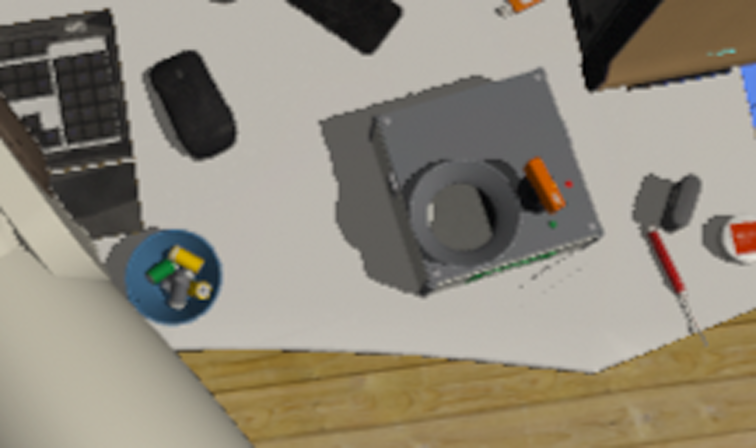

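```bash
python3 - <<'E'
from h import *
p=[.44465,.25487,.18834];r=[179.97,.169,22.34]
f=lambda u,v,z:wback('w4',p,r,u/1.5,v/1.5,z)
print('hand end',f(390.5,239,.042),'root',f(391,288,.042),'rim c',f(389,347,.046), f(327,347,.046),f(451,347,.046))
E
python3 - <<'E'
import numpy as np
ps=np.radians(22.3); y=np.array([-np.sin(ps),np.cos(ps)])
for d in (70,76,82,88): print(d,np.array([472.2,191])+d*y)
E
```

```text
hand end [443.1 273.3  42. ] root [458.5 237.2  42. ] rim c [475.9 191.1  46. ] [429.  171.7  46. ] [522.8 210.5  46. ]
70 [445.63806883 255.76468029]
76 [443.36133188 261.3159386 ]
82 [441.08459492 266.86719691]
88 [438.80785796 272.41845522]
```

The top view confirms the shutter stays open after release. In the wrist view the handle is centred between the jaws at (390,239–290), and its outer end lies at about (442,272). I'll pinch just its outer top corner so that the pinch can act as a hinge, then test with a small lift.

Emit:
{"api": "send_rows", "payload": {
  "targets": [
    [0, -4, 15, -50, 0],
    [0, -4, 15, -100, 0],
    [0, -4, 15, -140, 0],
    [0, -4, 15, -156, 0],
    [0, -4, 15, -156, 0],
    [1, -4, 15, -156, 0],
    [1, -4, 15, -156, 0],
    [1, -4, 15, -156, 0],
    [1, -4, 15, -156, 0],
    [1, -4, 15, -156, 0]
  ],
  "squeeze": 30
}}

```text
time: 7.95
ee_pos: [0.4415, 0.2701, 0.0339]
tcp_rot: [180.0, -0.0, 22.3]
wrist_force: [-0.7, -0.1, -0.3]
opening: -0.0003
```

```bash
python3 - <<'E'
from h import *
o=bot.get_obs(); print(o['time'],o['ee_pos'],o['tcp_rot'],o['wrist_force'],o['opening'])
save('scene','s5',(210,170,330,290),5)
E
```

```text
7.95 [0.44148423 0.2700955  0.03387267] [ 1.79997868e+02 -3.80785675e-03  2.23189192e+01] [-0.72621011 -0.11743226 -0.31469345] -0.00028227573627989113
```

View pics/s5.png

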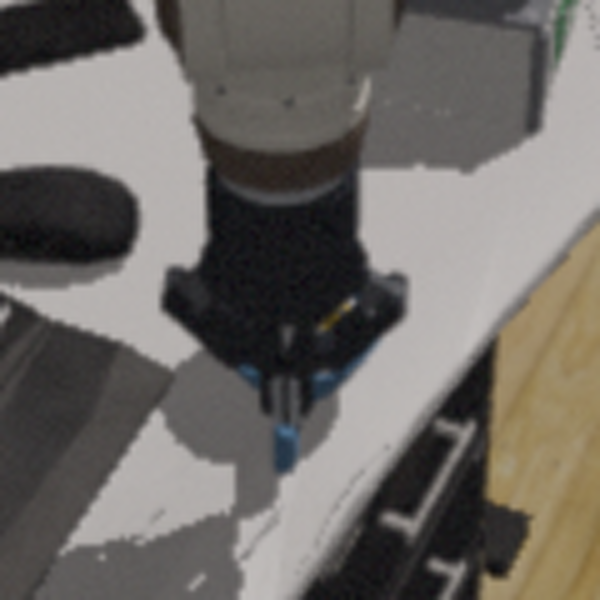

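```bash
python3 - <<'E'
from h import *
for p in [(.4415,.2701,.0339),(.4403,.273,.042),(.4403,.273,.01),(.4476,.256,.042)]:
    print(p,(proj('s5',p)-[210,170])*5)
save('wrist','w5',s=1.5)
E
```

```text
(0.4415, 0.2701, 0.0339) [285.54398073 445.29598949]
(0.4403, 0.273, 0.042) [284.97709854 439.27875559]
(0.4403, 0.273, 0.01) [285.92884644 479.89969495]
(0.4476, 0.256, 0.042) [286.41470711 413.61020339]
```

View pics/w5.png

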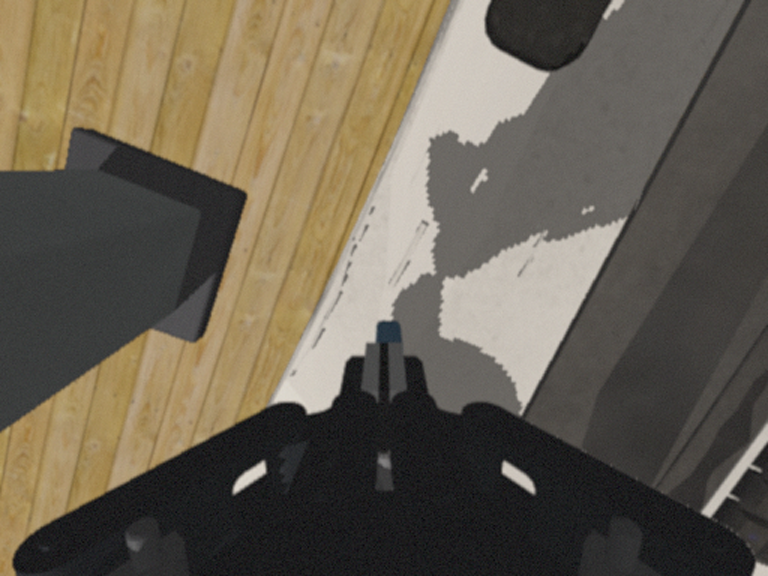

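The opening reads 0, so the fingers closed on nothing and the pinch missed. I'll open, rise and look again.

Emit:
{"api": "send_rows", "payload": {
  "targets": [
    [0, 0, 0, 0, 0],
    [0, 0, 0, 0, 0],
    [0, 0, 0, 0, 0],
    [0, 0, 0, 40, 0],
    [0, 0, 0, 90, 0],
    [0, 0, 0, 140, 0],
    [0, 0, 0, 156, 0],
    [0, 0, 0, 156, 0]
  ]
}}

```text
time: 9.05
ee_pos: [0.4419, 0.2703, 0.1903]
tcp_rot: [-180.0, -0.1, 22.3]
wrist_force: [-0.8, 0.5, -0.9]
opening: 0.0854
```

```bash
python3 - <<'E'
from h import *
o=bot.get_obs(); print(o['time'],o['ee_pos'],o['tcp_rot'])
save('wrist','w6',(170,100,350,300),4)
save('scene','s6',(210,170,330,290),5)
E
```

```text
9.05 [0.44190489 0.27033304 0.19026797] [-1.79987550e+02 -8.14779201e-02  2.23154882e+01]
```

View pics/w6.png

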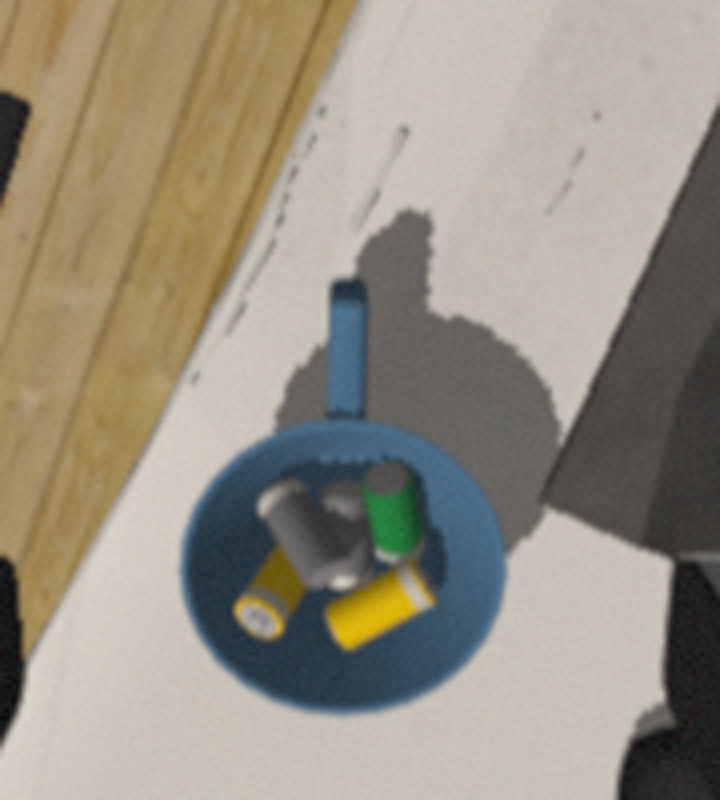

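View pics/s6.png

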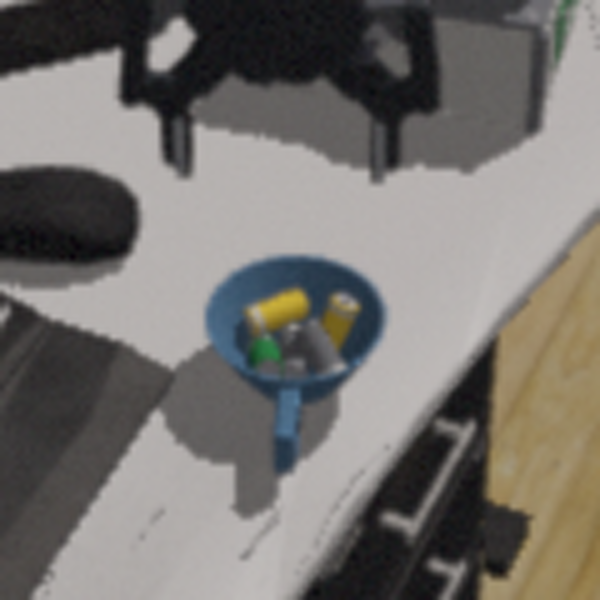

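```bash
python3 - <<'E'
from h import *
o=bot.get_obs()
f=lambda u,v,z:wback('w6',o['ee_pos'],o['tcp_rot'],u/4+170,v/4+100,z)
print('end',f(348,284,.042),f(348,300,.042),'root',f(346,412,.042),'rim c',f(343,566,.046),f(181,566,.046),f(505,566,.046))
g=lambda u,v,z:(back('s6',u/5+210,v/5+170,z)*1000).round(1)
print('scene: rim c',g(296,325,.046),'end top',g(287,435,.042),g(287,470,.01))
for d in (-1,1):
  p=np.array([.4419,.2703,.0339])+d*.011*np.array([-.379,.925,0]); print(proj('w5',p) if 0 else (proj('s5',p)-[210,170])*5)
E
```

```text
end [441.3 274.3  42. ] [443.2 269.9  42. ] root [455.8 237.7  42. ] rim c [473.6 191.8  46. ] [427.1 172.7  46. ] [520.1 211.   46. ]
scene: rim c [470.2 196.4  46. ] end top [440.6 269.8  42. ] [442.8 266.4  10. ]
[285.9028543  430.04490723]
[283.49015006 460.8173231 ]
```

```bash
python3 - <<'E'
from h import *
crop('s5','s5z',(250,235,290,275),15)
crop('w5','w5z',(220,200,290,260),10)
d=np.load('pics/w5.npz'); print(d['intrinsics'],d['mount'])
E
```

```text
[[273.41566034   0.         255.5442654 ]
 [  0.         273.41566034 192.13275475]
 [  0.           0.           1.        ]] [[ 9.99999616e-01  2.72538596e-05 -8.75485742e-04  7.65407229e-04]
 [ 2.26867436e-04  9.57348580e-01  2.88935366e-01 -7.23612502e-02]
 [ 8.46019636e-04 -2.88935453e-01  9.57348206e-01 -1.65278542e-01]
 [ 0.00000000e+00  0.00000000e+00  0.00000000e+00  1.00000000e+00]]
```

View pics/s5z.png

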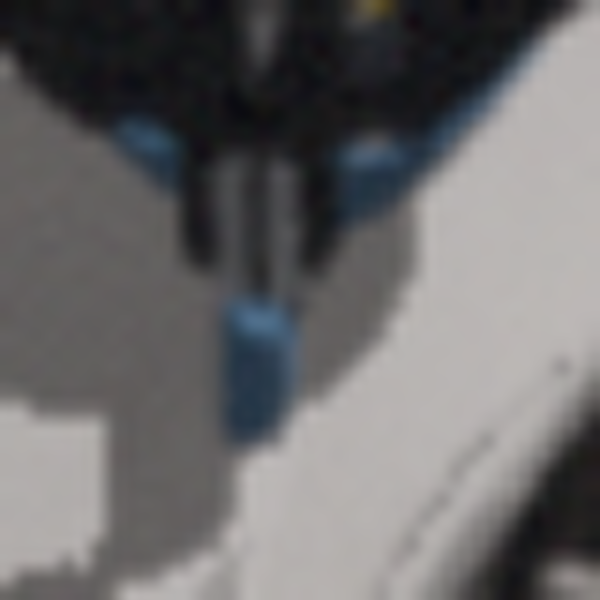

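View pics/w5z.png

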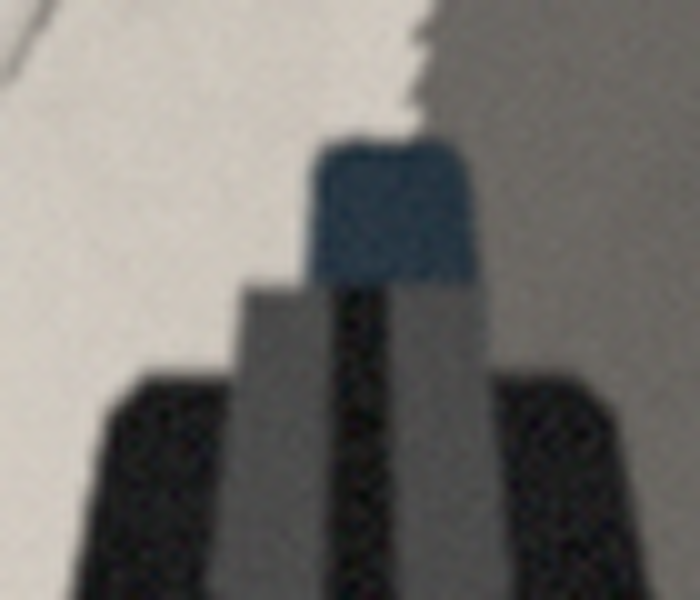

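Both views show the shut pads hanging just above the handle: the handle's full outer face is visible below them, at (285,425–470) in the scene crop. The cup has not moved. The pads evidently end well behind the TCP, so I'll try again 14 mm lower.

Emit:
{"api": "send_rows", "payload": {
  "targets": [
    [0, 1.5, -2, -60, 0],
    [0, 1.5, -2, -120, 0],
    [0, 1.5, -2, -160, 0],
    [0, 1.5, -2, -170, 0],
    [0, 1.5, -2, -170, 0],
    [1, 1.5, -2, -170, 0],
    [1, 1.5, -2, -170, 0],
    [1, 1.5, -2, -170, 0],
    [1, 1.5, -2, -170, 0],
    [1, 1.5, -2, -170, 0]
  ],
  "squeeze": 30
}}

```text
time: 10.4
ee_pos: [0.443, 0.2681, 0.0199]
tcp_rot: [-180.0, -0.0, 22.3]
wrist_force: [0.1, -1.1, -0.4]
opening: 0.0003
```

```bash
python3 - <<'E'
from h import *
o=bot.get_obs(); print(o['time'],o['ee_pos'],o['tcp_rot'],o['wrist_force'],o['opening'])
save('scene','s7',(240,225,300,285),10)
E
```

```text
10.4 [0.44300848 0.26808005 0.01985161] [-1.79998713e+02 -3.81512268e-03  2.23144643e+01] [ 0.11632723 -1.08826211 -0.44512921] 0.00028083985195960937
```

View pics/s7.png

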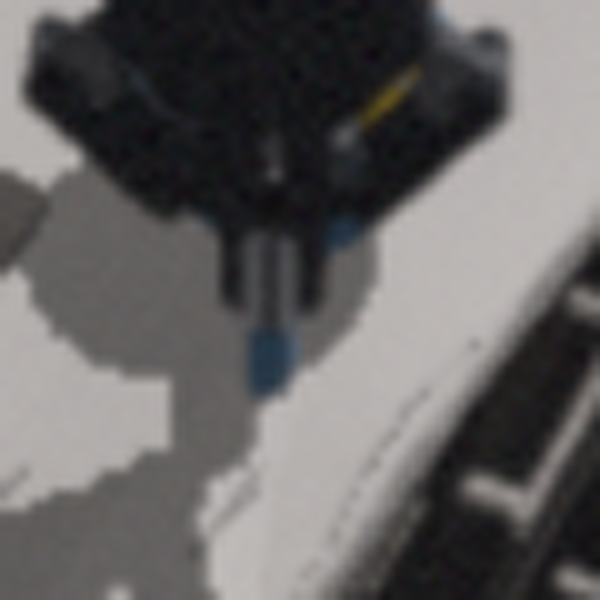

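```bash
python3 - <<'E'
from h import *
c=np.array([.4419,.2703]);j=np.array([.925,.3796]);y=np.array([-.3796,.925])
for z in (.19,.203,.21,.22,.23,.24):
    for w in (-.011,.011):
        print(z,w,[((proj('s6',[*(c+s*j+w*y),z])-[210,170])*5).round(0).tolist() for s in (-.0425,-.057,.0425,.057)])
crop('s6','s6z',(230,170,300,215),11)
E
```

```text
0.19 -0.011 [[367.0, 214.0], [397.0, 215.0], [195.0, 209.0], [165.0, 209.0]]
0.19 0.011 [[366.0, 244.0], [396.0, 245.0], [191.0, 239.0], [161.0, 239.0]]
0.203 -0.011 [[368.0, 194.0], [398.0, 195.0], [194.0, 189.0], [164.0, 189.0]]
0.203 0.011 [[366.0, 224.0], [397.0, 225.0], [189.0, 219.0], [159.0, 218.0]]
0.21 -0.011 [[368.0, 183.0], [398.0, 184.0], [193.0, 178.0], [163.0, 178.0]]
0.21 0.011 [[367.0, 213.0], [397.0, 214.0], [189.0, 208.0], [159.0, 207.0]]
0.22 -0.011 [[368.0, 167.0], [398.0, 168.0], [192.0, 163.0], [162.0, 162.0]]
0.22 0.011 [[367.0, 197.0], [397.0, 198.0], [188.0, 192.0], [158.0, 192.0]]
0.23 -0.011 [[368.0, 151.0], [399.0, 152.0], [191.0, 147.0], [161.0, 146.0]]
0.23 0.011 [[367.0, 181.0], [398.0, 182.0], [187.0, 176.0], [156.0, 176.0]]
0.24 -0.011 [[368.0, 135.0], [399.0, 136.0], [190.0, 131.0], [160.0, 130.0]]
0.24 0.011 [[367.0, 165.0], [398.0, 165.0], [186.0, 160.0], [155.0, 159.0]]
```

View pics/s6z.png

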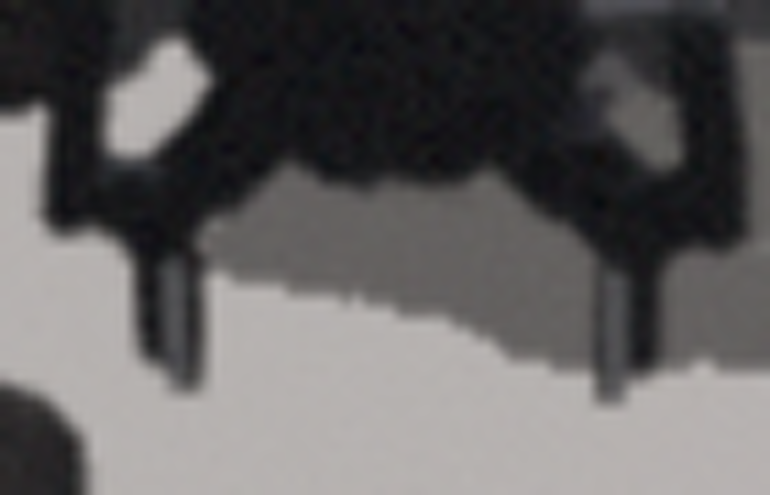

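The pads shut above the handle again. The pad edge sits about 4.4 px above the projected TCP in both attempts, which puts the pad tips roughly 25 mm above the nominal TCP. That is also consistent with the knob grip. I'll open, go lower and close again.

Emit:
{"api": "send_rows", "payload": {
  "targets": [
    [0, 0, 0, 2, 0],
    [0, 0, 0, 2, 0],
    [0, 0, 0, 2, 0],
    [0, 0, 0, -7, 0],
    [0, 0, 0, -14, 0],
    [1, 0, 0, -14, 0],
    [1, 0, 0, -14, 0],
    [1, 0, 0, -14, 0],
    [1, 0, 0, -14, 0],
    [1, 0, 0, -14, 0]
  ],
  "squeeze": 30
}}

```text
time: 11.7
ee_pos: [0.4431, 0.2682, 0.006]
tcp_rot: [-180.0, -0.0, 22.3]
wrist_force: [0.5, -0.0, 1.4]
opening: 0.0109
```

```bash
python3 - <<'E'
from h import *
o=bot.get_obs(); print(o['time'],o['ee_pos'],o['tcp_rot'],o['wrist_force'],o['opening'])
save('scene','s8',(240,225,300,285),10)
save('wrist','w8',(205,190,305,290),7)
E
```

```text
11.7 [0.44309332 0.26819306 0.00601649] [-1.79993391e+02 -1.99939345e-02  2.23177973e+01] [ 0.52251441 -0.01965584  1.36770748] 0.010858597764115246
```

View pics/s8.png

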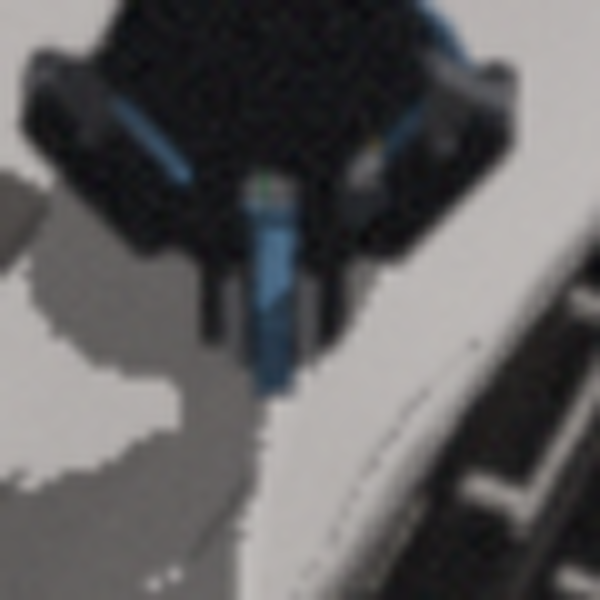

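View pics/w8.png

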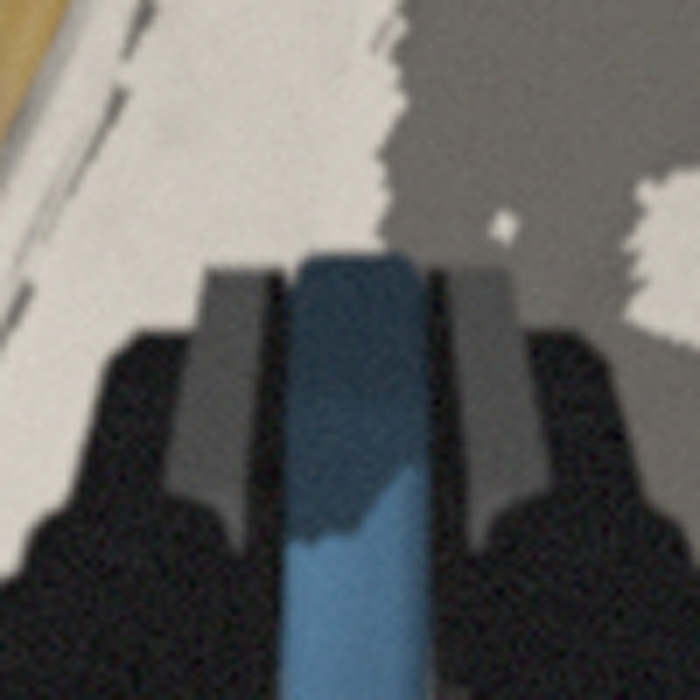

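The handle is now pinched (opening 10.9 mm) with a grey pad on either side of the blue bar. I'll lift a little to see whether the cup hinges in the pinch.

Emit:
{"api": "send_rows", "payload": {
  "targets": [
    [1, 0, 0, 4, 0],
    [1, 0, 0, 8, 0],
    [1, 0, 0, 12, 0],
    [1, 0, 0, 16, 0],
    [1, 0, 0, 20, 0],
    [1, 0, 0, 20, 0]
  ]
}}

```text
time: 12.55
ee_pos: [0.4432, 0.2682, 0.0262]
tcp_rot: [-180.0, -0.0, 22.3]
wrist_force: [0.1, 0.2, -1.4]
opening: 0.0107
```

```bash
python3 - <<'E'
from h import *
o=bot.get_obs(); print(o['time'],o['ee_pos'],o['wrist_force'],o['torque'],o['opening'])
save('scene','s9',(210,190,310,270),7)
save('top','t9',(140,170,260,270),6)
E
```

```text
12.55 [0.44318811 0.26821631 0.02617864] [ 0.06691543  0.17851942 -1.44988209] [ 0.09958128  0.01159101 -0.01381089] 0.010746545493750065
```

View pics/s9.png

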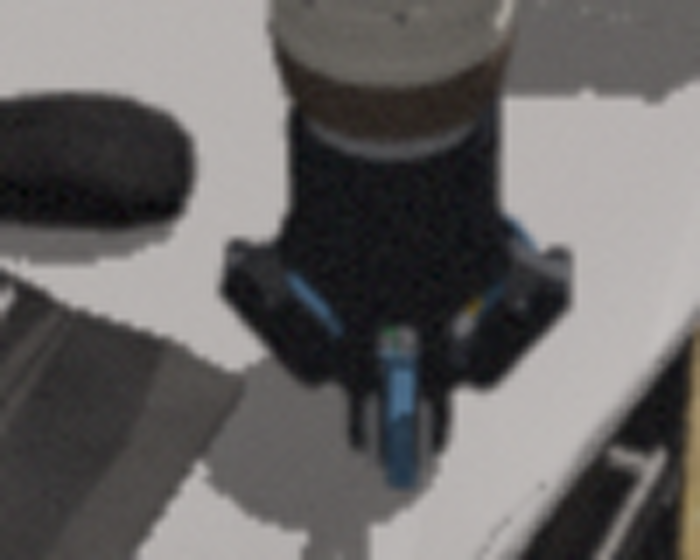

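View pics/t9.png

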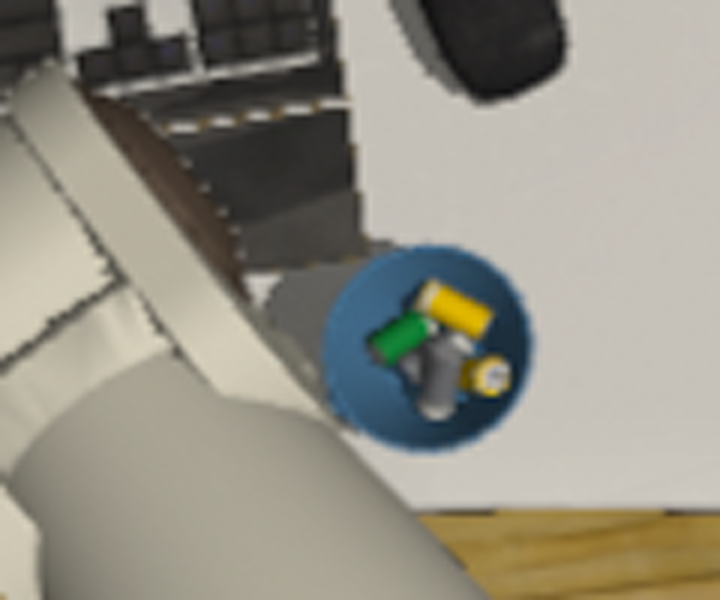

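```bash
python3 - <<'E'
from h import *
y=np.array([-.3796,.925,0]);x=np.array([.925,.3796,0]);z=np.array([0,0,1.])
for base in (np.array([.4735,.1925,0]),):
  H=base+.088*y+.036*z   # hinge near grip
  for lift in (0,.02):
   for th in (0,6,12):
    R=lambda r: np.cos(np.radians(th))*r[0]-np.sin(np.radians(th))*r[1], 
    def P(yy,xx,zz):
        a=yy-.083;b=zz-.038;t=np.radians(th)
        return base+y*(.083+a*np.cos(t)-b*np.sin(t))+z*(.038+lift+a*np.sin(t)+b*np.cos(t))+x*xx
    an=np.linspace(0,6.28,60)
    q=np.array([proj('t9',P(.052*np.sin(a),.052*np.cos(a),.046)) for a in an])
    q=(q-[140,170])*6
    print(lift,th,'x',q[:,0].min().round(),q[:,0].max().round(),'y',q[:,1].min().round(),q[:,1].max().round())
E
```

```text
0 0 x 319.0 529.0 y 249.0 459.0
0 6 x 321.0 532.0 y 253.0 460.0
0 12 x 323.0 531.0 y 258.0 461.0
0.02 0 x 312.0 526.0 y 242.0 455.0
0.02 6 x 314.0 529.0 y 246.0 456.0
0.02 12 x 316.0 528.0 y 251.0 457.0
```

Emit:
{"api": "send_rows", "payload": {
  "targets": [
    [1, 0, 0, 10, 0],
    [1, 0, 0, 20, 0],
    [1, 0, 0, 30, 0],
    [1, 0, 0, 30, 0],
    [1, 0, 0, 30, 0]
  ]
}}

```text
time: 13.28
ee_pos: [0.4429, 0.268, 0.0557]
tcp_rot: [180.0, 0.0, 22.3]
wrist_force: [-0.2, -0.1, -2.3]
opening: 0.0108
```

```bash
python3 - <<'E'
from h import *
o=bot.get_obs(); print(o['time'],o['ee_pos'],o['wrist_force'],o['torque'],o['opening'])
save('scene','s10',(210,190,310,270),7)
save('top','t10',(140,170,260,270),6)
E
```

```text
13.275 [0.4429207  0.26804905 0.05568114] [-0.22056301 -0.07131071 -2.283543  ] [0.18487056 0.07344696 0.04432416] 0.010821154527576385
```

View pics/s10.png

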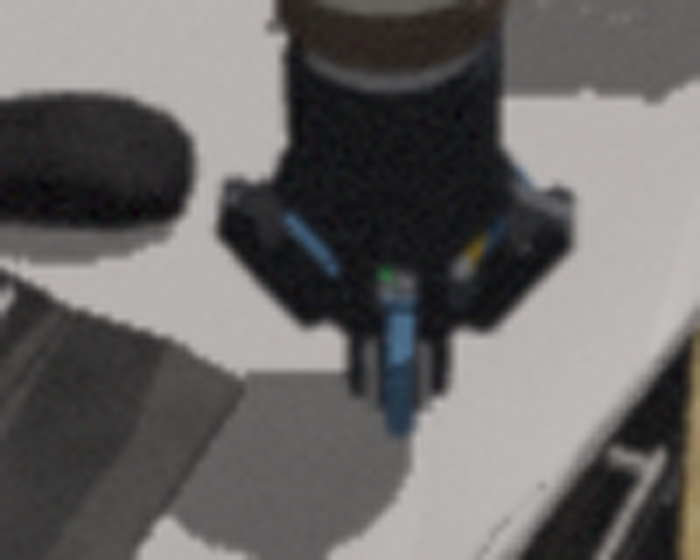

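View pics/t10.png

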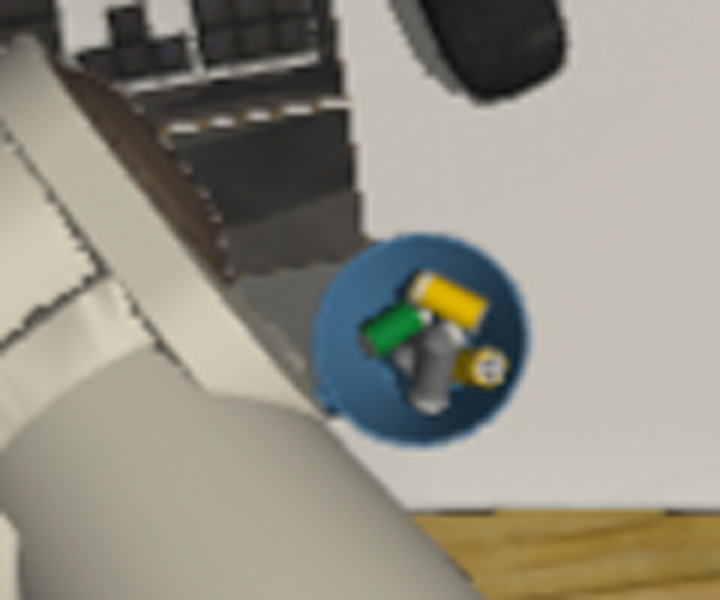

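The cup is now fully airborne and still level, reading about 2.3 N, so a 30 N pinch holds it rigid. I'll carry it level with a firmer grip to a spot left of the port, with its far rim over the box, and then loosen the pinch there.

Emit:
{"api": "send_rows", "payload": {
  "targets": [
    [1, 0, 0, 10, 0],
    [1, 0, 0, 35, 0],
    [1, 0, 0, 65, 0],
    [1, 0, 0, 95, 0],
    [1, 2, -12, 125, -1],
    [1, 5, -35, 150, -2],
    [1, 8, -65, 160, -3.5],
    [1, 12, -98, 160, -5],
    [1, 17, -130, 160, -6.5],
    [1, 21, -162, 160, -8]
  ],
  "squeeze": 60
}}

```text
time: 14.62
ee_pos: [0.464, 0.1051, 0.2165]
tcp_rot: [180.0, -0.0, 14.3]
wrist_force: [0.7, 0.3, -2.1]
opening: 0.0101
```

Emit:
{"api": "send_rows", "payload": {
  "targets": [
    [1, 4, -32, 0, -1.4],
    [1, 8, -64, 0, -2.8],
    [1, 12, -96, 0, -4],
    [1, 16, -126, 0, -5],
    [1, 20, -152, 0, -5.7],
    [1, 22, -170, 0, -5.7],
    [1, 23, -180, 0, -5.7],
    [1, 23, -182, 0, -5.7],
    [1, 23, -182, 0, -5.7]
  ]
}}

```text
time: 15.75
ee_pos: [0.4869, -0.0755, 0.2158]
tcp_rot: [-180.0, 0.0, 8.6]
wrist_force: [-0.1, 0.5, -3.0]
opening: 0.0099
```

```bash
python3 - <<'E'
from h import *
o=bot.get_obs(); print(o['time'],o['ee_pos'],o['tcp_rot'],o['wrist_force'],o['torque'],o['opening'])
save('scene','s11',(200,60,360,190),4.5)
save('top','t11',(230,130,400,260),4.5)
E
```

```text
15.75 [ 0.4869286  -0.07550002  0.2158368 ] [-1.79988700e+02  1.73688056e-03  8.63752207e+00] [-0.07131941  0.49219721 -3.03511967] [ 0.15001303 -0.03094746  0.00028936] 0.009856606781676316
```

View pics/s11.png

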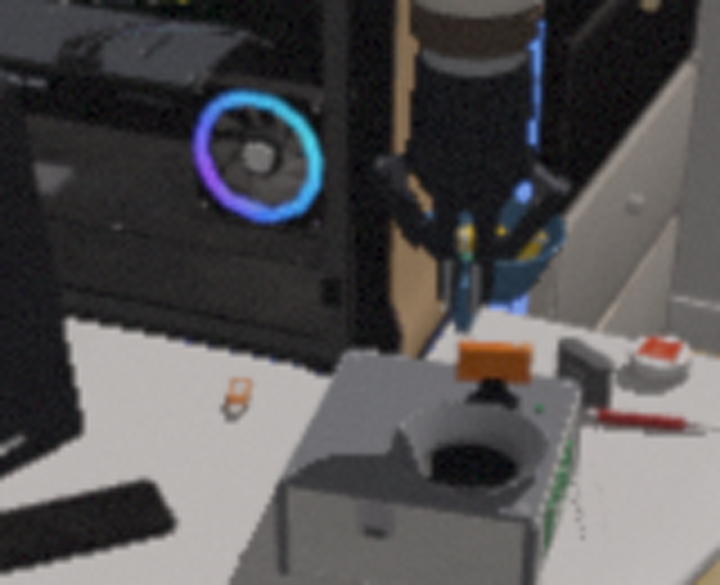

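View pics/t11.png

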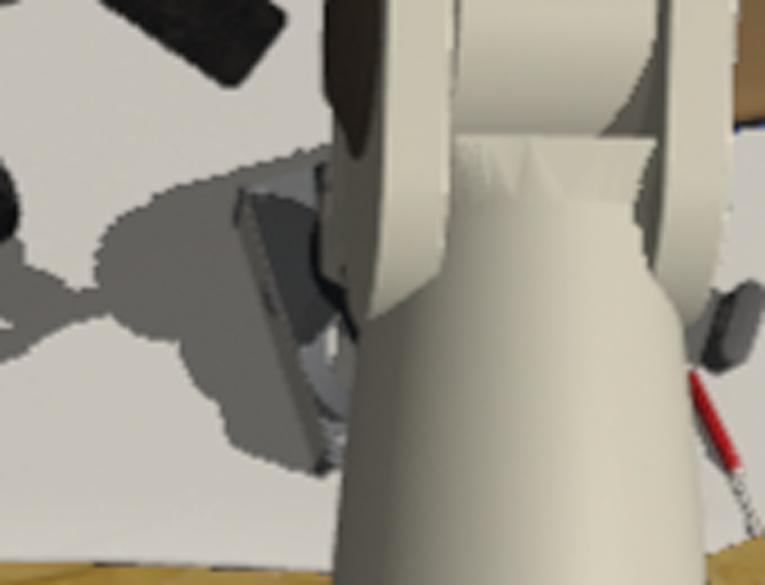

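The scene view shows the cup still held over the box, with the yellow cells visible inside. The open port sits below it at (470,465). I'll loosen to 20 N here.

Emit:
{"api": "send_rows", "payload": {
  "targets": [
    [1, 0, 0, 0, 0],
    [1, 0, 0, 0, 0],
    [1, 0, 0, 0, 0]
  ],
  "squeeze": 20
}}

```text
time: 16.23
ee_pos: [0.487, -0.0758, 0.2158]
tcp_rot: [-180.0, -0.0, 8.6]
wrist_force: [-0.2, 0.5, -2.3]
opening: 0.0099
```

```bash
python3 - <<'E'
from h import *
o=bot.get_obs(); print(o['time'],o['ee_pos'],o['wrist_force'],o['torque'],o['opening'])
save('scene','s12',(270,85,340,145),10)
crop('s11','s11z',(270,85,340,145),10)
E
```

```text
16.225 [ 0.48697573 -0.075791    0.21580415] [-0.23266056  0.45696347 -2.28603405] [ 0.14271528  0.0809681  -0.00596169] 0.009860111994248242
```

View pics/s12.png

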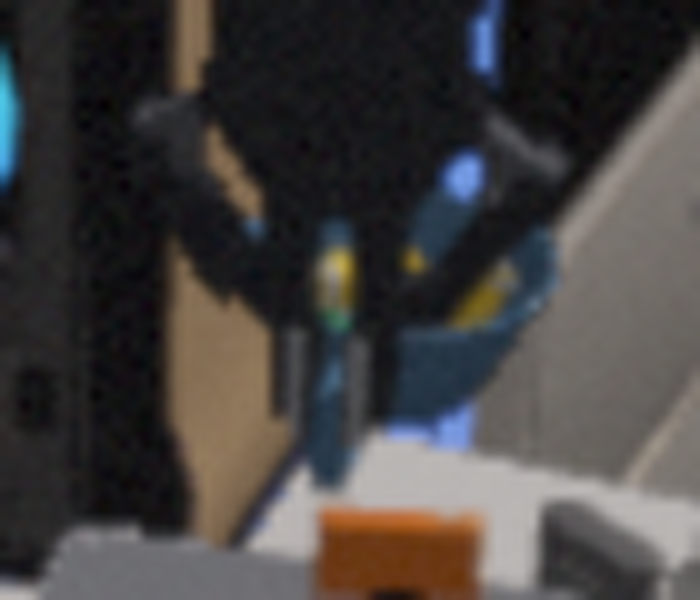

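View pics/s11z.png

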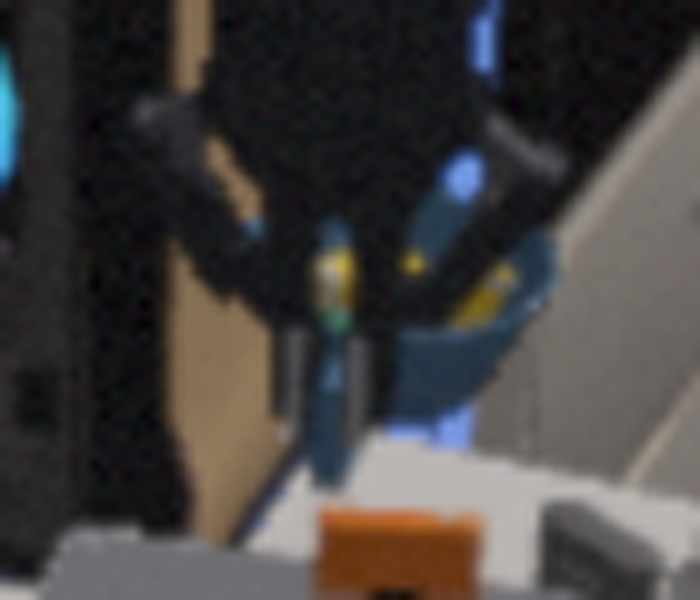

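A 20 N pinch still holds without creep. I'll try one brisk upward start to see whether extra load makes the pinch slip.

Emit:
{"api": "send_rows", "payload": {
  "targets": [
    [1, 0, 0, 45, 0],
    [1, 0, 0, 60, 0],
    [1, 0, 0, 60, 0],
    [1, 0, 0, 60, 0]
  ]
}}

```text
time: 16.77
ee_pos: [0.4868, -0.0759, 0.2748]
tcp_rot: [-180.0, 0.1, 8.6]
wrist_force: [-0.0, -0.6, -1.6]
opening: 0.0096
```

```bash
python3 - <<'E'
from h import *
o=bot.get_obs(); print(o['time'],o['ee_pos'],o['wrist_force'],o['torque'],o['opening'])
save('scene','s13',(270,70,340,130),10)
E
```

```text
16.775 [ 0.48684388 -0.07589151  0.274808  ] [-0.00479945 -0.58081574 -1.5980767 ] [ 0.1331961   0.03612433 -0.0168336 ] 0.009564612713256338
```

View pics/s13.png

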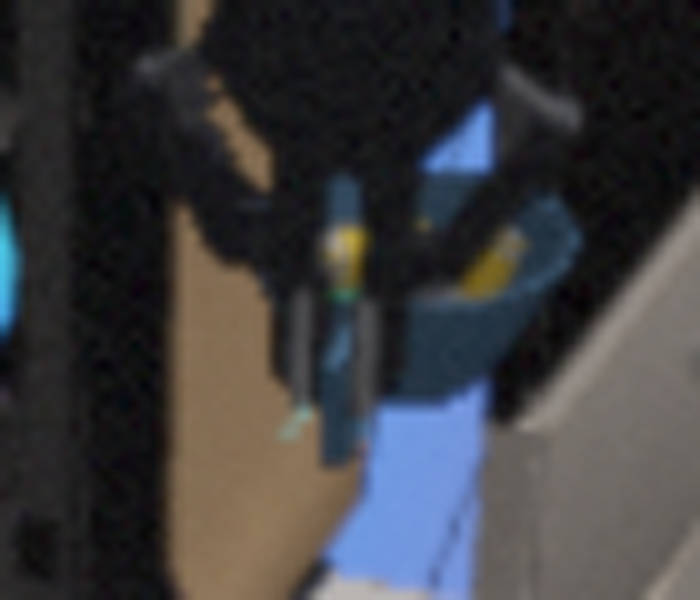

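No slip, so this patch is too wide for the hinge. I'll set the cup back on the desk and pinch only the small outer top corner, about 5 x 4 mm. First I'll check where there is free desk.

```bash
python3 - <<'E'
from h import *
f=lambda u,v,z=0:(back('top0',u/1.5,v/1.5,z)*1000).round()
print('edge',f(345,382),f(420,378),f(280,385),'mouse',f(310,225,.02),f(348,272,.02),f(350,250,.02))
for p in [(.482,.088,.0),(.470,.170,.0)]: print(proj('top0',p)*1.5)
E
```

```text
edge [395. 147.   0.] [383.  -4.   0.] [406. 278.   0.] mouse [729. 182.  20.] [617. 114.  20.] [664. 104.  20.]
[368.72667539 335.74963408]
[329.74584909 346.66497812]
```

Emit:
{"api": "send_rows", "payload": {
  "targets": [
    [1, 0, 0, 0, 0],
    [1, -1, 12, 0, 0],
    [1, -3, 36, -5, 0],
    [1, -5, 66, -20, 0],
    [1, -7, 98, -40, 0],
    [1, -9, 130, -65, 0],
    [1, -11, 162, -95, 0],
    [1, -14, 195, -125, 0],
    [1, -16, 225, -155, 0],
    [1, -17, 240, -185, 0]
  ],
  "squeeze": 60
}}

```text
time: 18.08
ee_pos: [0.4692, 0.1661, 0.0897]
tcp_rot: [-180.0, -0.0, 8.7]
wrist_force: [0.5, 0.2, -1.6]
opening: 0.0099
```

Emit:
{"api": "send_rows", "payload": {
  "targets": [
    [1, 0, 5.5, -25, 0],
    [1, 0, 5.5, -50, 0],
    [1, 0, 5.5, -70, 0],
    [1, 0, 5.5, -80, 0],
    [1, 0, 5.5, -84, 0],
    [1, 0, 5.5, -84, 0],
    [0, 0, 5.5, -84, 0],
    [0, 0, 5.5, -84, 0],
    [0, 0, 5.5, -84, 0]
  ]
}}

```text
time: 19.2
ee_pos: [0.4703, 0.1696, 0.0072]
tcp_rot: [-180.0, -0.0, 8.6]
wrist_force: [0.4, 0.4, 0.1]
opening: 0.0642
```

```bash
python3 - <<'E'
from h import *
o=bot.get_obs(); print(o['time'],o['ee_pos'],o['tcp_rot'],o['wrist_force'],o['opening'])
save('scene','s14',(230,150,330,250),6)
save('wrist','w14',(155,140,355,310),4)
E
```

```text
19.2 [0.47026661 0.16961195 0.00715793] [-1.79996097e+02 -3.72523909e-02  8.61218617e+00] [0.40025267 0.38880712 0.10865474] 0.06415778896387273
```

View pics/s14.png

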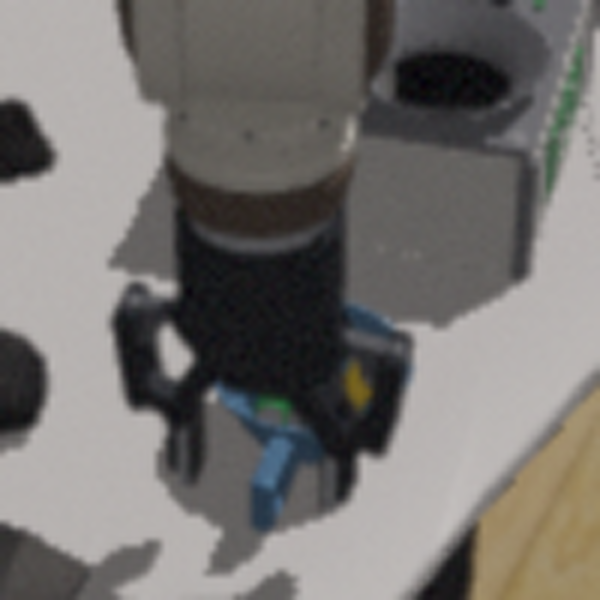

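View pics/w14.png

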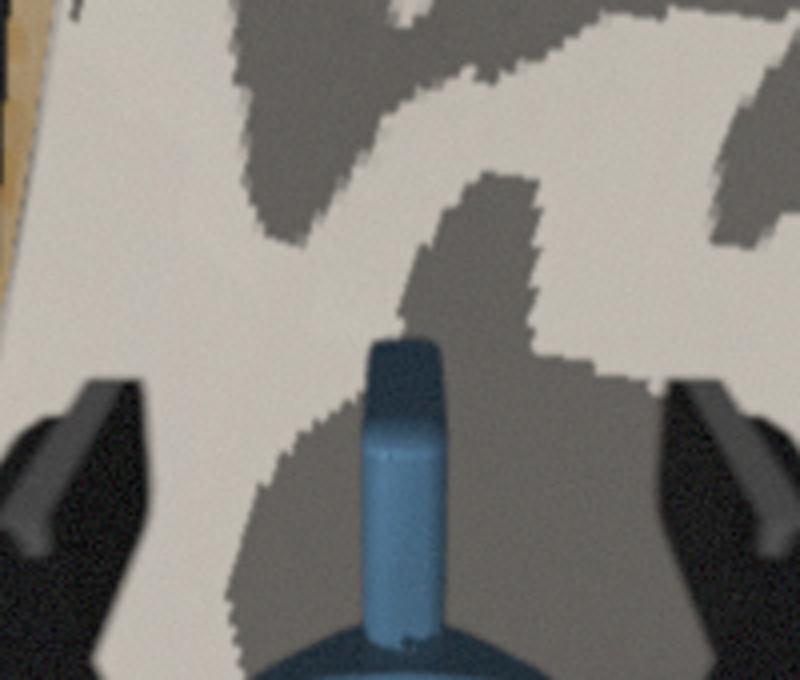

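The wrist view shows the handle centred between the open pads. Its outer top edge is at (404,430) in the crop, 2 mm beyond the TCP. I'll shift outward 8 mm and up 3 mm for a small corner pinch.

Emit:
{"api": "send_rows", "payload": {
  "targets": [
    [0, -1, 8, 3, 0],
    [0, -1, 8, 3, 0],
    [1, -1, 8, 3, 0],
    [1, -1, 8, 3, 0],
    [1, -1, 8, 3, 0],
    [1, -1, 8, 3, 0],
    [1, -1, 8, 3, 0]
  ],
  "squeeze": 100
}}

```text
time: 20.18
ee_pos: [0.469, 0.1776, 0.0099]
tcp_rot: [-180.0, -0.0, 8.6]
wrist_force: [-0.5, -0.1, 1.8]
opening: 0.0073
```

```bash
python3 - <<'E'
from h import *
o=bot.get_obs(); print(o['time'],o['ee_pos'],o['tcp_rot'],o['wrist_force'],o['opening'])
save('wrist','w15',(205,190,305,290),6)
E
```

```text
20.175 [0.46902727 0.17764235 0.0098992 ] [-1.79988794e+02 -8.19525863e-03  8.61485489e+00] [-0.46626994 -0.1242324   1.76134174] 0.007270118410134306
```

View pics/w15.png

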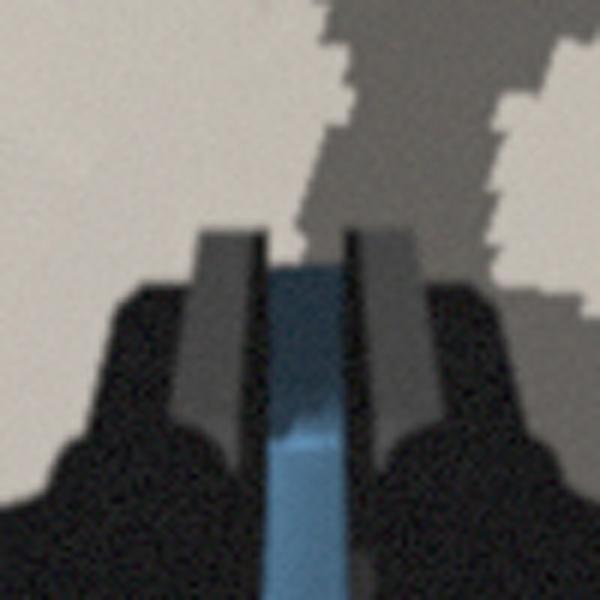

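It is pinched (opening 7.3 mm under 100 N). I'll lift a little and check from the scene camera.

Emit:
{"api": "send_rows", "payload": {
  "targets": [
    [1, 0, 0, 5, 0],
    [1, 0, 0, 12, 0],
    [1, 0, 0, 20, 0],
    [1, 0, 0, 30, 0],
    [1, 0, 0, 30, 0],
    [1, 0, 0, 30, 0]
  ]
}}

```text
time: 20.98
ee_pos: [0.469, 0.1776, 0.0397]
tcp_rot: [-180.0, 0.0, 8.6]
wrist_force: [-0.4, 0.2, -2.4]
opening: 0.0063
```

```bash
python3 - <<'E'
from h import *
o=bot.get_obs(); print(o['time'],o['ee_pos'],o['wrist_force'],o['torque'],o['opening'])
save('scene','s16',(230,140,330,240),6)
save('top','t16',(190,160,290,260),6)
E
```

```text
20.975 [0.4689509  0.17759918 0.03967881] [-0.39082339  0.1573057  -2.40082749] [0.16225546 0.06639234 0.0623368 ] 0.006326696420907721
```

View pics/s16.png

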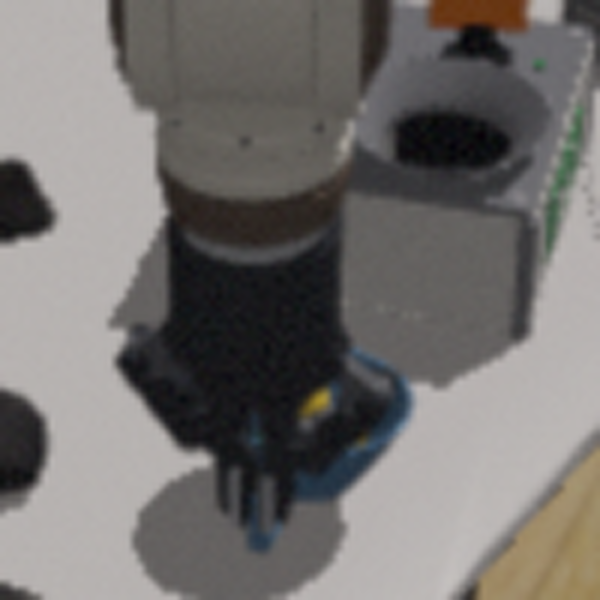

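View pics/t16.png

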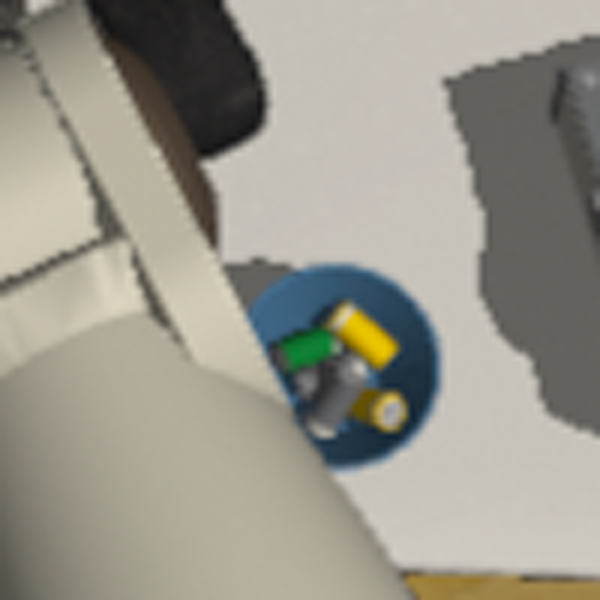

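```bash
cat >> h.py <<'E'
def cup(tcp,yaw,th,py=.086,pz=.040,off=.0077,dz=.030):
    # returns func P(y,x,z in cup)->world ; pivot at tcp - off along y_cup, tcp z+dz
    c,s=np.cos(np.radians(yaw)),np.sin(np.radians(yaw)); X=np.array([c,s,0]);Y=np.array([-s,c,0]);Z=np.array([0,0,1.])
    piv=np.array(tcp)-off*Y+dz*Z; t=np.radians(th)
    return lambda x,y,z: piv+X*x+Y*((y-py)*np.cos(t)-(z-pz)*np.sin(t))+Z*((y-py)*np.sin(t)+(z-pz)*np.cos(t))
def overlay(fn,out,c,s,tcp,yaw,ths,**k):
    im=np.load('pics/'+fn+'.npz')['pixels'][:,:,::-1][c[1]:c[3],c[0]:c[2]]
    im=cv2.resize(im,None,fx=s,fy=s,interpolation=cv2.INTER_CUBIC).copy()
    cols=[(255,255,255),(0,255,255),(255,0,255),(0,255,0)]
    for th,col in zip(ths,cols):
        P=cup(tcp,yaw,th,**k)
        for r,z in ((.052,.046),(.026,0)):
            q=np.array([(proj(fn,P(r*np.cos(a),r*np.sin(a),z))-c[:2])*s for a in np.linspace(0,2*np.pi,50)])
            cv2.polylines(im,[q.astype(np.int32)],True,col,1)
    cv2.imwrite('pics/'+out+'.png',im)
E
python3 - <<'E'
from h import *
overlay('s16','s16o',(230,140,330,240),6,[.469,.1776,.0397],8.6,[0,12,24])
overlay('t16','t16o',(190,160,290,260),6,[.469,.1776,.0397],8.6,[0,12,24])
a=cv2.imread('pics/s16o.png');b=cv2.imread('pics/t16o.png')
cv2.imwrite('pics/o16.png',cv2.resize(np.hstack([a[150:],b[150:]]),None,fx=.66,fy=.66))
E
```

```text
(no output)
```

View pics/o16.png

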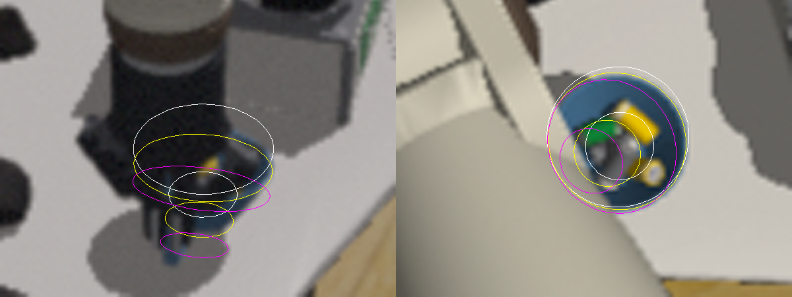

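The overlay shows the cup airborne and tilted about 12°, so this smaller pinch is close to slipping even at 100 N. That means it can be let down gradually by lowering the squeeze. I'll carry it over at 120 N and check.

Emit:
{"api": "send_rows", "payload": {
  "targets": [
    [1, 0, 0, 4, 0],
    [1, 0, 0, 15, 0],
    [1, 0, 0, 32, 0],
    [1, 0, 0, 52, 0],
    [1, 0, 0, 74, 0],
    [1, 0, 0, 96, 0],
    [1, 0, 0, 118, 0],
    [1, 0, 0, 138, 0],
    [1, 0, 0, 154, 0],
    [1, 0, 0, 164, 0]
  ],
  "squeeze": 120
}}

```text
time: 22.32
ee_pos: [0.4692, 0.1777, 0.2052]
tcp_rot: [-180.0, -0.1, 8.6]
wrist_force: [0.6, 0.2, -1.9]
opening: 0.0053
```

```bash
python3 - <<'E'
from h import *
o=bot.get_obs(); print(o['time'],o['ee_pos'],o['wrist_force'],o['torque'],o['opening'])
save('scene','s17'); save('top','t17')
overlay('s17','s17o',(230,60,330,160),6,o['ee_pos'],8.6,[0,15,30])
overlay('t17','t17o',(180,150,280,250),6,o['ee_pos'],8.6,[0,15,30])
crop('s17','s17c',(230,60,330,160),6);crop('t17','t17c',(180,150,280,250),6)
a=[cv2.imread('pics/%s.png'%n) for n in ('s17o','t17o','s17c','t17c')]
cv2.imwrite('pics/o17.png',cv2.resize(np.vstack([np.hstack(a[:2]),np.hstack(a[2:])]),None,fx=.5,fy=.5))
E
```

```text
22.325 [0.4692013  0.17768234 0.20518865] [ 0.5550371   0.22869267 -1.85074022] [0.16565699 0.00526406 0.02499987] 0.005348357550719877
```

View pics/o17.png

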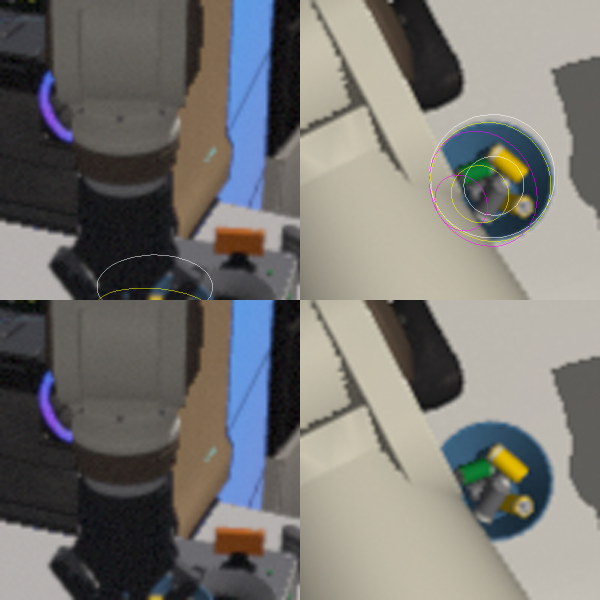

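Emit:
{"api": "send_rows", "payload": {
  "targets": [
    [1, 1, -10, 4, 0],
    [1, 2, -30, 6, 0],
    [1, 4, -58, 6, 0],
    [1, 6, -88, 6, 0],
    [1, 8, -118, 6, 0],
    [1, 10, -148, 6, 0],
    [1, 12, -178, 6, 0],
    [1, 14, -205, 6, 0],
    [1, 15, -224, 6, 0],
    [1, 15, -232, 6, 0]
  ]
}}

```text
time: 23.68
ee_pos: [0.4835, -0.0557, 0.2093]
tcp_rot: [-180.0, 0.1, 8.5]
wrist_force: [-0.7, 0.5, -2.0]
opening: 0.0055
```

```bash
cat > v.py <<'E'
from h import *
import sys
n=sys.argv[1]; ths=[float(a) for a in sys.argv[2:]]
o=bot.get_obs(); print(o['time'],o['ee_pos'],o['wrist_force'],o['torque'],o['opening'])
save('scene',n); c=(250,70,350,190)
overlay(n,n+'o',c,5,o['ee_pos'],8.6,ths); crop(n,n+'c',c,5)
cv2.imwrite('pics/'+n+'v.png',cv2.resize(np.hstack([cv2.imread('pics/'+n+'o.png'),cv2.imread('pics/'+n+'c.png')]),None,fx=.8,fy=.8))
E
python3 v.py s18 0 15 30
```

```text
23.675 [ 0.48353387 -0.0556675   0.20925464] [-0.69666262  0.48855918 -1.98296535] [ 0.19654406  0.04219504 -0.01215334] 0.005521416459837691
```

View pics/s18v.png

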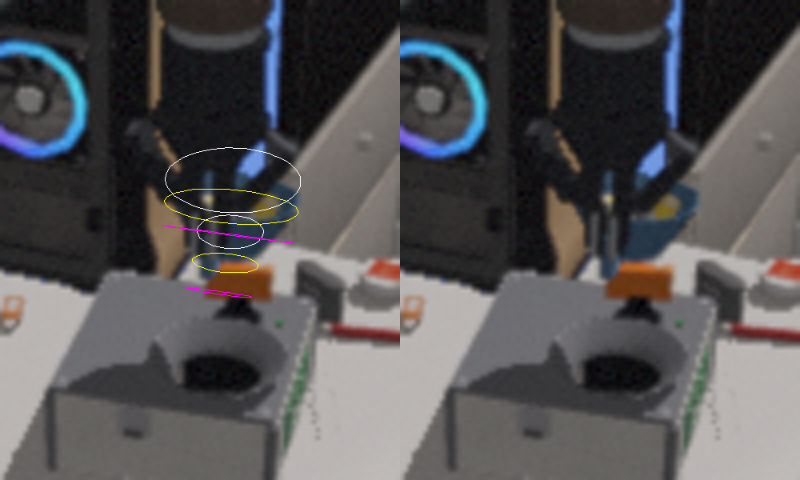

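The cup is held steady at about 10° with the open port directly below. I'll lower the squeeze step by step and watch.

Emit:
{"api": "send_rows", "payload": {
  "targets": [
    [1, 0, 0, 0, 0],
    [1, 0, 0, 0, 0]
  ],
  "squeeze": 60
}}

```text
time: 23.98
ee_pos: [0.4839, -0.0538, 0.2097]
tcp_rot: [-180.0, 0.0, 8.7]
wrist_force: [0.2, -0.3, -1.5]
opening: 0.0057
```

```bash
python3 v.py s19 0 15 30
```

```text
23.975 [ 0.48391493 -0.05384812  0.209745  ] [ 0.24995283 -0.30356448 -1.54788594] [0.23861345 0.0512789  0.02888037] 0.005742916161641784
```

View pics/s19v.png

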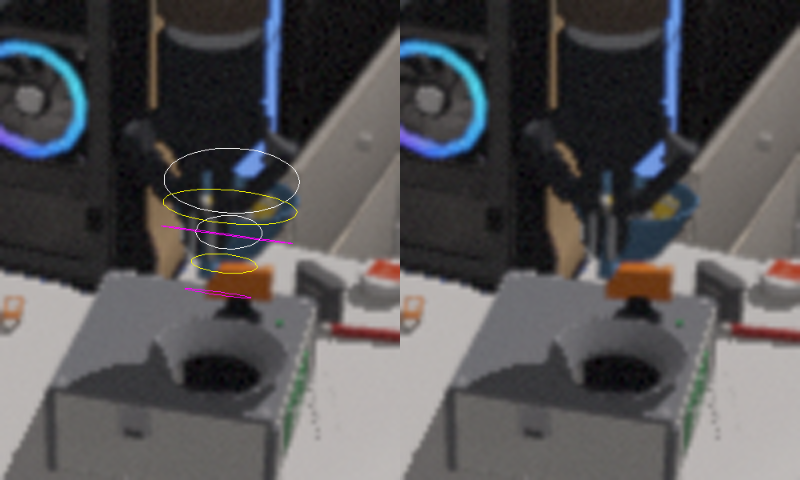

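Emit:
{"api": "send_rows", "payload": {
  "targets": [
    [1, 0, 0, 0, 0],
    [1, 0, 0, 0, 0]
  ],
  "squeeze": 35
}}

```text
time: 24.28
ee_pos: [0.484, -0.0542, 0.2098]
tcp_rot: [180.0, -0.0, 8.6]
wrist_force: [0.0, 0.8, -2.6]
opening: 0.0055
```

```bash
python3 v.py s20 0 15 30
```

```text
24.275 [ 0.48398553 -0.05416366  0.20979961] [ 0.0308701   0.83494673 -2.6405186 ] [ 0.19383189 -0.06159477  0.01246704] 0.005519308205587843
```

View pics/s20v.png

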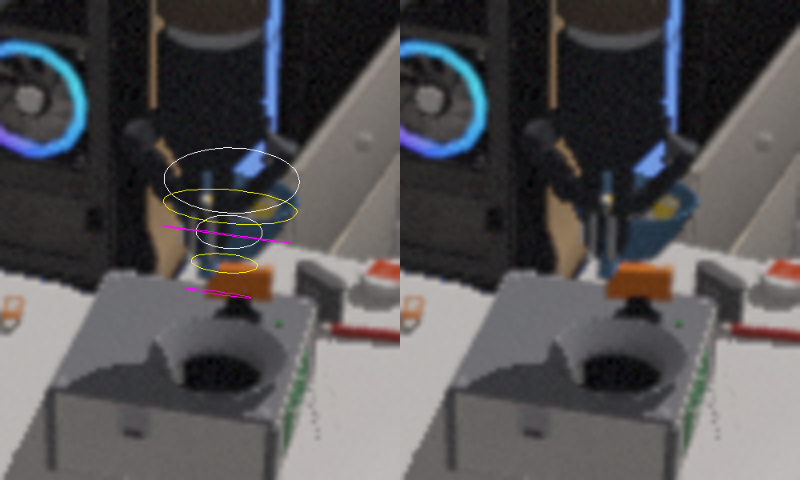

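The opening did not relax, so lowering the squeeze alone doesn't ease the pinch. I'll ease the closure in small steps instead.

Emit:
{"api": "send_rows", "payload": {
  "targets": [
    [0.94, 0, 0, 0, 0],
    [0.93, 0, 0, 0, 0]
  ],
  "squeeze": 20
}}

```text
time: 24.58
ee_pos: [0.484, -0.0544, 0.2098]
tcp_rot: [-180.0, 0.0, 8.6]
wrist_force: [0.0, -1.1, -2.9]
opening: 0.0064
```

Emit:
{"api": "send_rows", "payload": {
  "targets": [
    [0.92, 0, 0, 0, 0],
    [0.92, 0, 0, 0, 0]
  ]
}}

```text
time: 24.82
ee_pos: [0.484, -0.0544, 0.2098]
tcp_rot: [-180.0, 0.0, 8.6]
wrist_force: [-0.5, 0.8, -1.4]
opening: 0.0071
```

```bash
python3 v.py s21 0 15 30
```

```text
24.825 [ 0.48399601 -0.05441506  0.2097706 ] [-0.49322189  0.8016764  -1.43085387] [ 0.18260179  0.04467826 -0.05448072] 0.0071221015755485485
```

View pics/s21v.png

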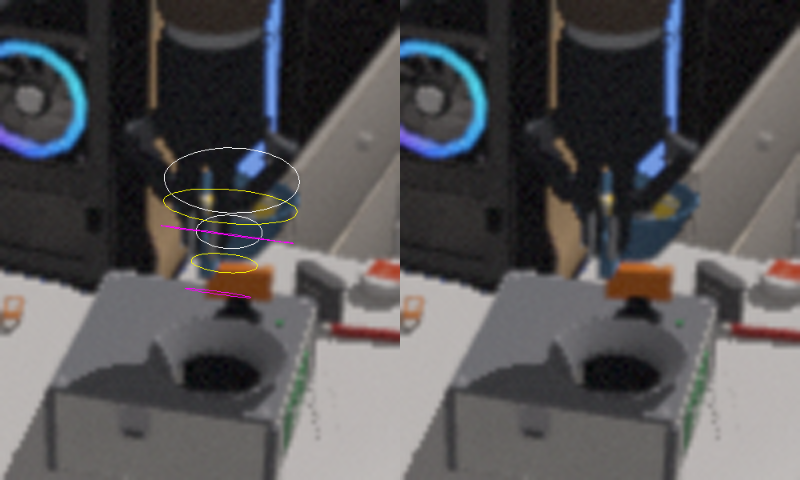

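Emit:
{"api": "send_rows", "payload": {
  "targets": [
    [0.91, 0, 0, 0, 0],
    [0.905, 0, 0, 0, 0],
    [0.9, 0, 0, 0, 0]
  ]
}}

```text
time: 25.25
ee_pos: [0.484, -0.0544, 0.2098]
tcp_rot: [180.0, 0.0, 8.6]
wrist_force: [-0.0, 0.0, -2.1]
opening: 0.0089
```

```bash
python3 v.py s22 0 15 30
```

```text
25.25 [ 0.48399063 -0.05440651  0.20978268] [-0.01870369  0.01279857 -2.08354794] [0.17473738 0.03534052 0.01005771] 0.008927463950717895
```

View pics/s22v.png

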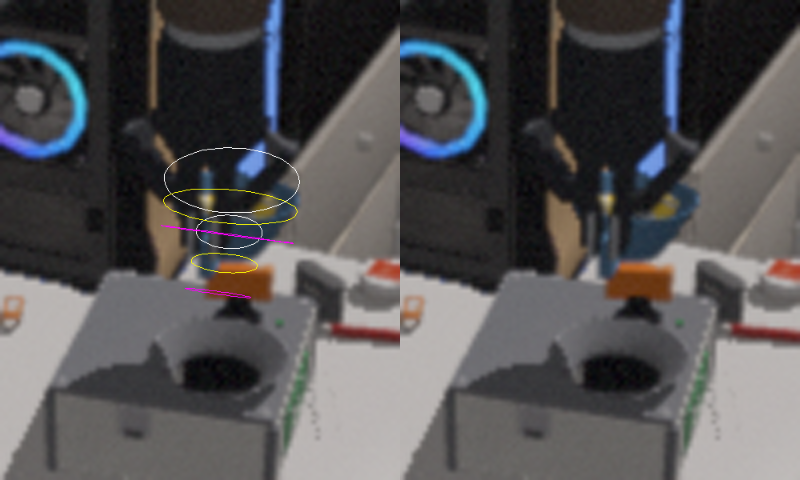

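Emit:
{"api": "send_rows", "payload": {
  "targets": [
    [0.895, 0, 0, 0, 0],
    [0.89, 0, 0, 0, 0],
    [0.89, 0, 0, 0, 0]
  ]
}}

```text
time: 25.68
ee_pos: [0.484, -0.0544, 0.2098]
tcp_rot: [180.0, 0.0, 8.6]
wrist_force: [-0.4, 0.4, -1.8]
opening: 0.0096
```

Emit:
{"api": "send_rows", "payload": {
  "targets": [
    [0.886, 0, 0, 0, 0],
    [0.886, 0, 0, 0, 0]
  ]
}}

```text
time: 25.92
ee_pos: [0.484, -0.0544, 0.2098]
tcp_rot: [180.0, -0.0, 8.6]
wrist_force: [-0.6, 0.6, -1.1]
opening: 0.0102
```

```bash
python3 v.py s23 0 15 30
```

```text
25.925 [ 0.4840001  -0.05439939  0.20979059] [-0.57247819  0.64927296 -1.07406063] [ 0.17935628  0.00865164 -0.01467342] 0.010162334453748848
```

View pics/s23v.png

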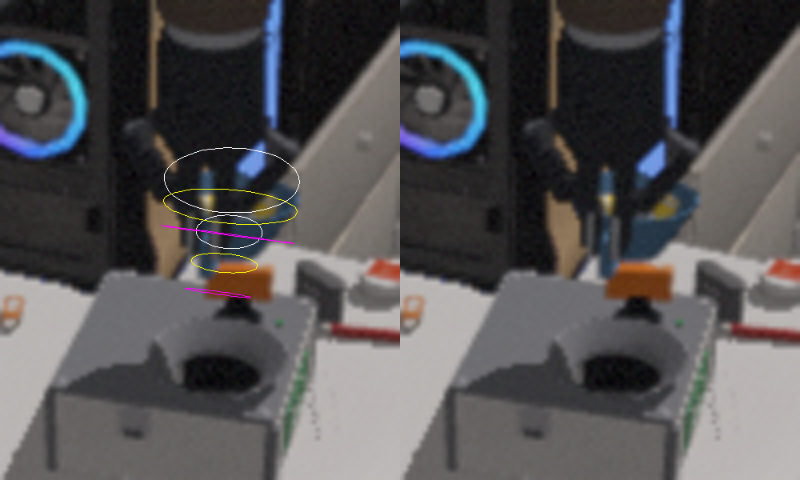

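Emit:
{"api": "send_rows", "payload": {
  "targets": [
    [0.882, 0, 0, 0, 0],
    [0.88, 0, 0, 0, 0]
  ]
}}

```text
time: 26.22
ee_pos: [0.484, -0.0544, 0.2098]
tcp_rot: [180.0, -0.0, 8.6]
wrist_force: [0.7, -0.1, -2.1]
opening: 0.0104
```

Emit:
{"api": "send_rows", "payload": {
  "targets": [
    [0.877, 0, 0, 0, 0],
    [0.877, 0, 0, 0, 0]
  ]
}}

```text
time: 26.48
ee_pos: [0.4839, -0.0544, 0.2097]
tcp_rot: [-180.0, 0.0, 8.6]
wrist_force: [-0.2, 0.9, -1.6]
opening: 0.0104
```

```bash
python3 v.py s24 0 15 30
```

```text
26.475 [ 0.4839485  -0.05439436  0.20973491] [-0.19274452  0.88220327 -1.5836638 ] [0.21045505 0.05827224 0.02518596] 0.010399649607057226
```

View pics/s24v.png

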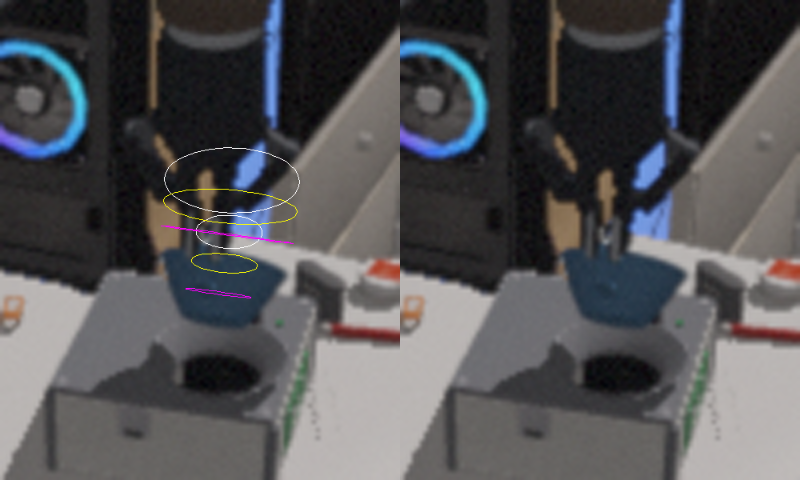

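The cup has swung down in the pinch, still held over the port. I'll measure the angle.

```bash
python3 v.py s25 40 55 70 85
```

```text
26.525 [ 0.48395363 -0.05434935  0.20973499] [-0.00838051  0.89358831 -2.37996118] [ 0.29611585 -0.02991345 -0.06223305] 0.010361590649640462
```

View pics/s25v.png

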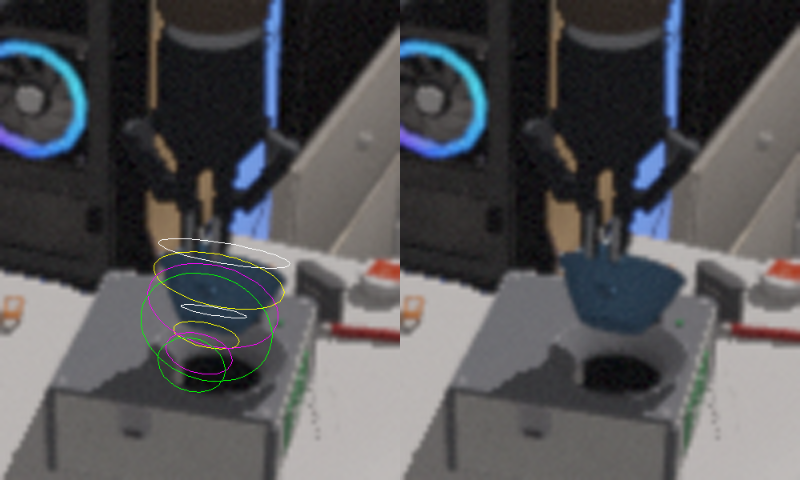

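It is at about 50° and turning slowly. I'll let it continue.

Emit:
{"api": "send_rows", "payload": {
  "targets": [
    [0.877, 0, 0, 0, 0],
    [0.877, 0, 0, 0, 0]
  ]
}}

```text
time: 26.82
ee_pos: [0.484, -0.0544, 0.2098]
tcp_rot: [180.0, -0.0, 8.6]
wrist_force: [-0.7, -1.0, -2.2]
opening: 0.0106
```

```bash
python3 v.py s26 40 55 70 85
```

```text
26.825 [ 0.4839961  -0.0544318   0.20979809] [-0.65155984 -0.97923847 -2.15437425] [ 0.09559795 -0.0132102   0.00138976] 0.010648072070732798
```

View pics/s26v.png

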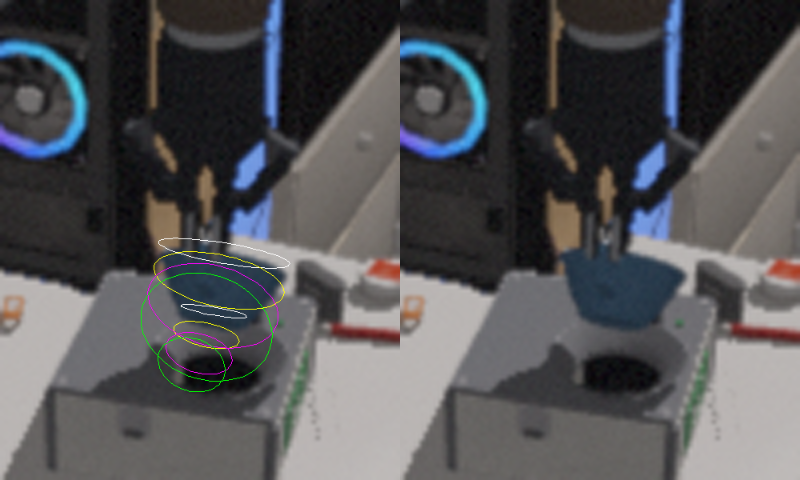

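It has stopped near 48°, so I'll ease a little more.

Emit:
{"api": "send_rows", "payload": {
  "targets": [
    [0.875, 0, 0, 0, 0],
    [0.873, 0, 0, 0, 0]
  ]
}}

```text
time: 27.12
ee_pos: [0.484, -0.0544, 0.2098]
tcp_rot: [-180.0, 0.0, 8.6]
wrist_force: [-0.1, 0.1, -2.7]
opening: 0.0109
```

```bash
python3 v.py s27 40 55 70 85
```

```text
27.125 [ 0.48398648 -0.05441516  0.20977991] [-0.06608549  0.14584001 -2.7371699 ] [ 0.08497417  0.00457223 -0.03500225] 0.010870867154559564
```

View pics/s27v.png

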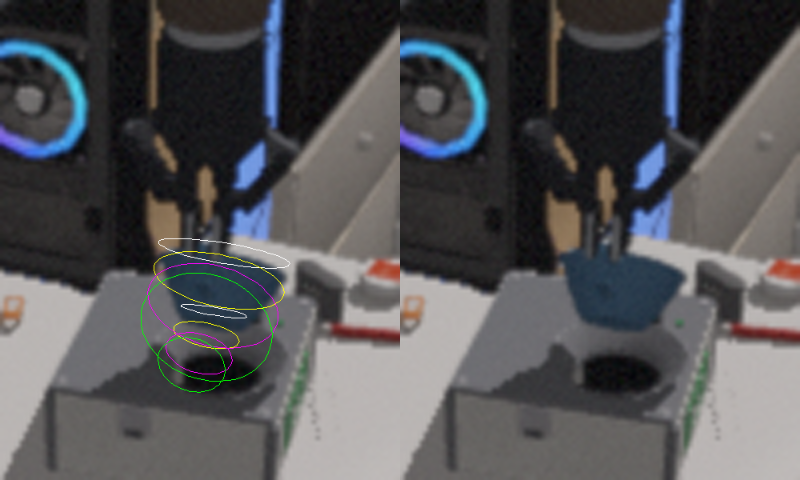

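Emit:
{"api": "send_rows", "payload": {
  "targets": [
    [0.871, 0, 0, 0, 0],
    [0.871, 0, 0, 0, 0]
  ]
}}

```text
time: 27.42
ee_pos: [0.484, -0.0544, 0.2098]
tcp_rot: [-180.0, 0.0, 8.6]
wrist_force: [0.2, 0.7, -2.9]
opening: 0.0111
```

```bash
python3 v.py s28 40 55 70 85
```

```text
27.425 [ 0.48396763 -0.05441419  0.20975931] [ 0.16769011  0.68134201 -2.91922352] [0.05768809 0.01349455 0.00367338] 0.01106083699186014
```

View pics/s28v.png

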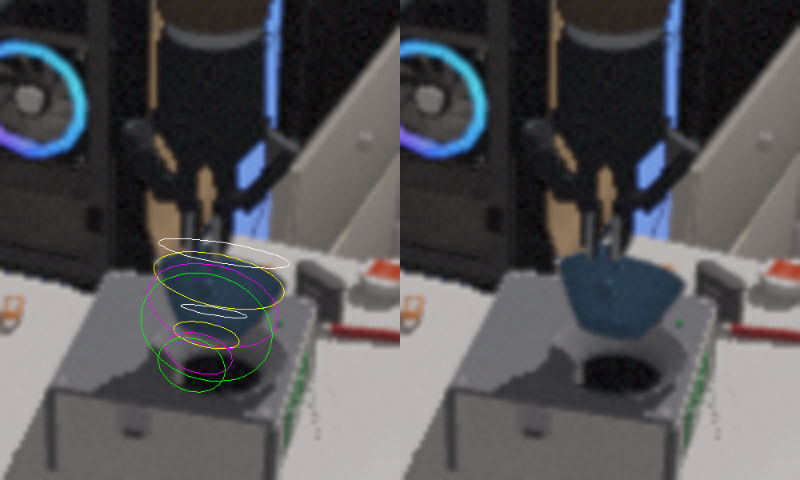

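It is creeping to about 54°. I'll continue.

Emit:
{"api": "send_rows", "payload": {
  "targets": [
    [0.871, 0, 0, 0, 0],
    [0.87, 0, 0, 0, 0],
    [0.87, 0, 0, 0, 0]
  ]
}}

```text
time: 27.85
ee_pos: [0.484, -0.0544, 0.2098]
tcp_rot: [-180.0, 0.0, 8.6]
wrist_force: [-0.6, -0.3, -1.5]
opening: 0.0113
```

```bash
python3 v.py s29 55 65 75 85
```

```text
27.85 [ 0.48397701 -0.05440465  0.20979179] [-0.57012276 -0.30844929 -1.52721317] [ 0.10990204 -0.058659   -0.06307865] 0.011313365247371223
```

View pics/s29v.png

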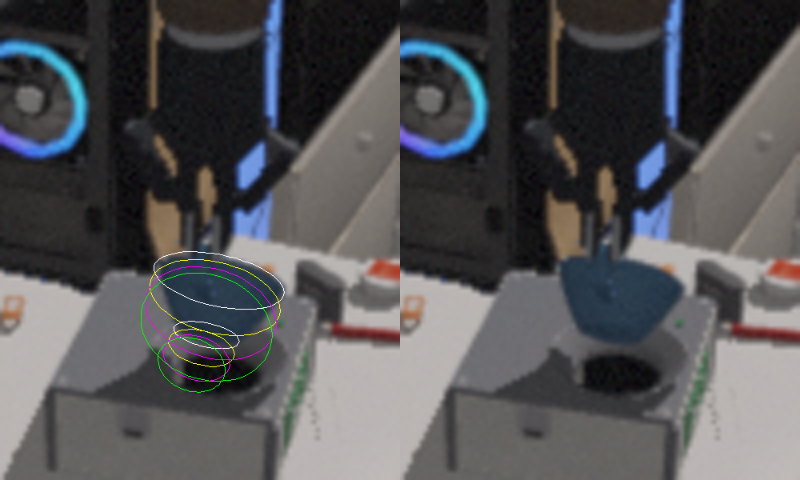

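Emit:
{"api": "send_rows", "payload": {
  "targets": [
    [0.869, 0, 0, 0, 0],
    [0.868, 0, 0, 0, 0]
  ]
}}

```text
time: 28.15
ee_pos: [0.484, -0.0544, 0.2098]
tcp_rot: [180.0, 0.0, 8.6]
wrist_force: [0.2, 0.5, -1.5]
opening: 0.0112
```

```bash
python3 v.py s30 55 65 75 85
```

```text
28.15 [ 0.48397968 -0.05442731  0.20978629] [ 0.16128999  0.513439   -1.49930263] [ 0.04153226  0.01690298 -0.04498557] 0.011202937528665096
```

View pics/s30v.png

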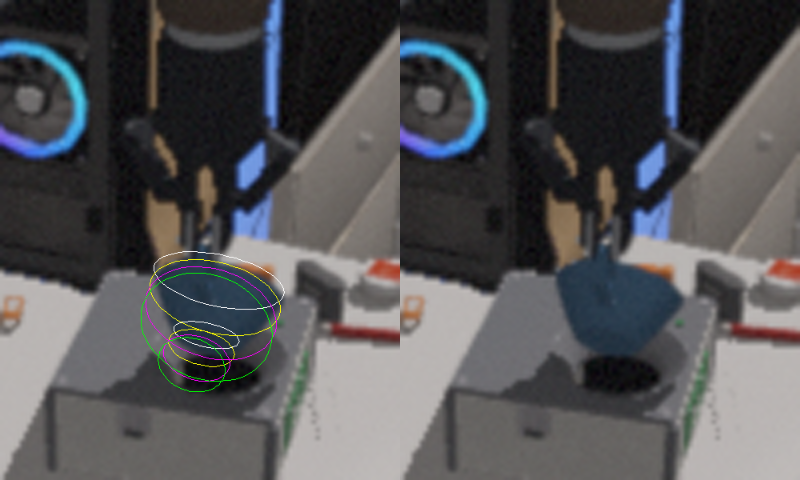

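It is now at about 62°, with the foot edge dropping to y=352. I'll continue in small steps.

Emit:
{"api": "send_rows", "payload": {
  "targets": [
    [0.868, 0, 0, 0, 0],
    [0.867, 0, 0, 0, 0]
  ]
}}

```text
time: 28.45
ee_pos: [0.484, -0.0544, 0.2098]
tcp_rot: [180.0, -0.0, 8.6]
wrist_force: [0.1, -1.5, -2.6]
opening: 0.0113
```

```bash
python3 v.py s31 55 65 75 85
```

```text
28.45 [ 0.4840029  -0.05441698  0.20977204] [ 0.0989262  -1.47187713 -2.61835191] [0.07914164 0.03880547 0.01553474] 0.011263044247159409
```

View pics/s31v.png

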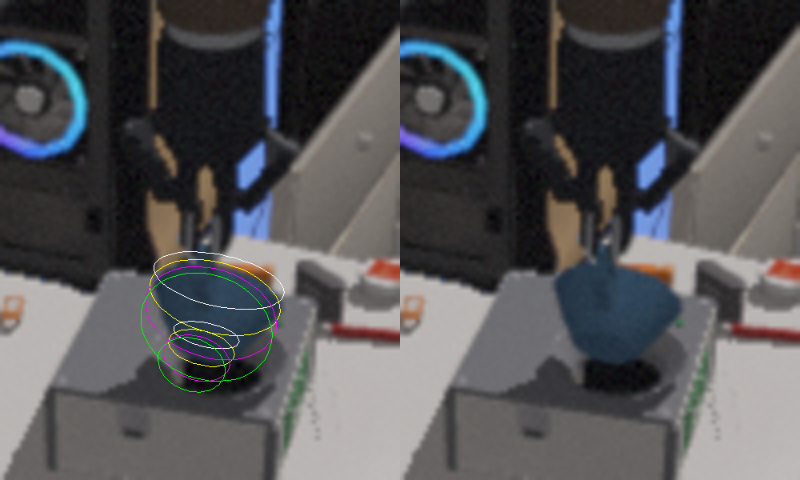

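Emit:
{"api": "send_rows", "payload": {
  "targets": [
    [0.867, 0, 0, 0, 0],
    [0.866, 0, 0, 0, 0],
    [0.866, 0, 0, 0, 0]
  ]
}}

```text
time: 28.88
ee_pos: [0.484, -0.0544, 0.2098]
tcp_rot: [-180.0, 0.0, 8.6]
wrist_force: [0.4, -0.5, -2.3]
opening: 0.0116
```

```bash
python3 v.py s32 65 75 85 95; python3 - <<'E'
from h import *
save('top','t32',(270,130,400,240),5)
E
```

```text
28.875 [ 0.48398442 -0.05440556  0.2097638 ] [ 0.44669032 -0.50318467 -2.26684255] [0.02570585 0.02214105 0.03414304] 0.011563863074140548
```

View pics/s32v.png

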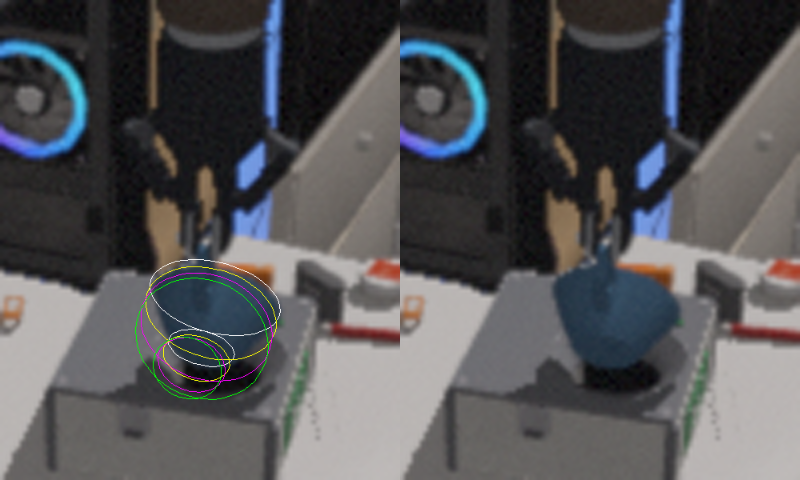

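View pics/t32.png

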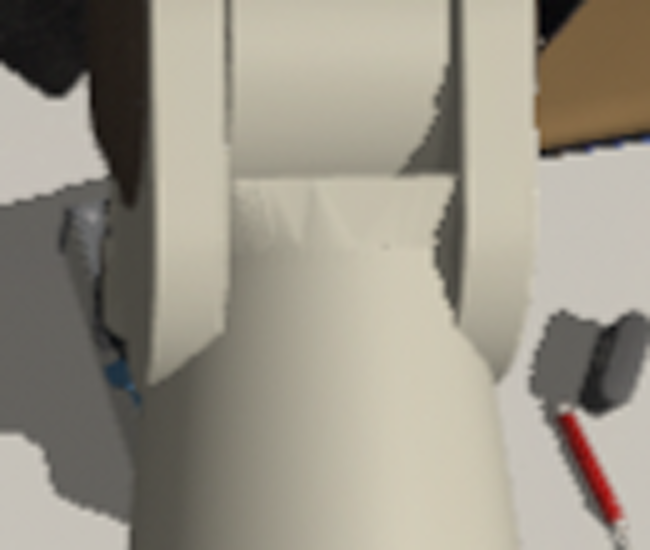

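It is at about 73° and still gripped, with the handle visible between the pads. One more small step.

Emit:
{"api": "send_rows", "payload": {
  "targets": [
    [0.866, 0, 0, 0, 0],
    [0.865, 0, 0, 0, 0],
    [0.865, 0, 0, 0, 0]
  ]
}}

```text
time: 29.35
ee_pos: [0.484, -0.0544, 0.2098]
tcp_rot: [180.0, 0.0, 8.6]
wrist_force: [-0.2, -0.4, -1.4]
opening: 0.0115
```

```bash
python3 v.py s33 65 75 85 95
```

```text
29.35 [ 0.48396667 -0.0544183   0.20980044] [-0.22325776 -0.43358697 -1.40075525] [ 0.03275332  0.00887329 -0.04271393] 0.01147335262850585
```

View pics/s33v.png

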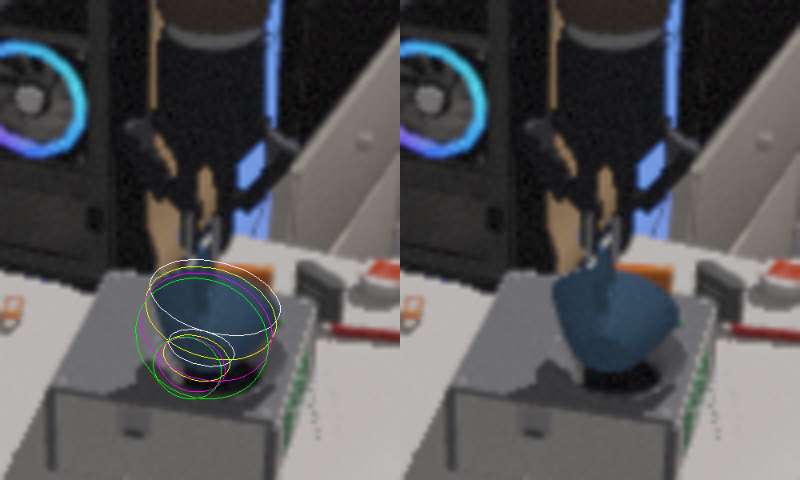

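It sits at about 75°, near its hanging balance. I'll firm up the pinch, jog the cup to shake out any leftovers, then weigh it.

Emit:
{"api": "send_rows", "payload": {
  "targets": [
    [0.89, 0, 0, 0, 0],
    [0.91, 0, 0, 0, 0],
    [0.91, 0, -5, 0, 0],
    [0.91, 0, -10, 0, 0],
    [0.91, 0, 4, 0, 0],
    [0.91, 0, -6, 0, 0],
    [0.91, 0, 6, 0, 0],
    [0.91, 0, 0, 0, 0],
    [0.91, 0, 0, 0, 0]
  ],
  "squeeze": 60
}}

```text
time: 30.52
ee_pos: [0.484, -0.0546, 0.2098]
tcp_rot: [180.0, -0.0, 8.6]
wrist_force: [0.4, 0.5, -1.7]
opening: 0.0087
```

```bash
python3 v.py s34 65 75 85 95; python3 - <<'E'
from h import *
f=[]
for i in range(8):
    bot.camera('wrist'); o=bot.get_obs(); f.append(np.r_[o['wrist_force'][2],o['torque'][0]])
f=np.array(f); print(f.mean(0),f.std(0))
save('wrist','w34',s=1.5)
E
```

```text
30.525 [ 0.48399995 -0.05457103  0.20980252] [ 0.44599842  0.47662527 -1.71593678] [ 0.08985794 -0.00262798  0.07794165] 0.008746062648659233
[-1.80738064  0.06313143] [0.43443763 0.0294638 ]
```

View pics/s34v.png

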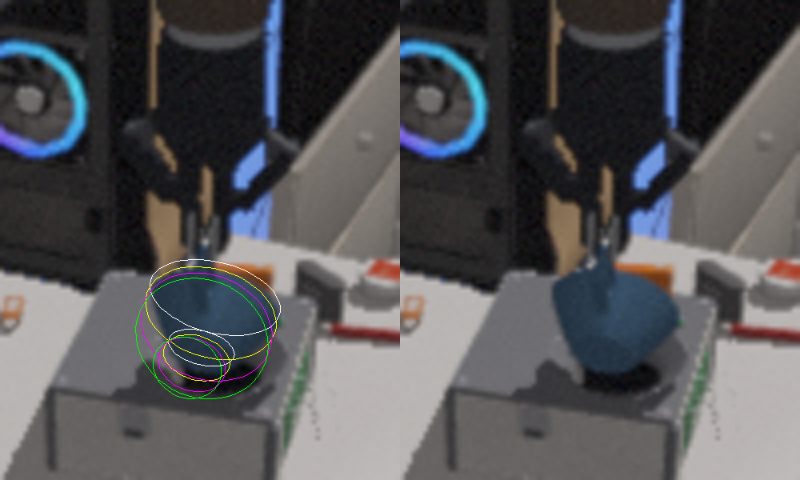

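View pics/w34.png

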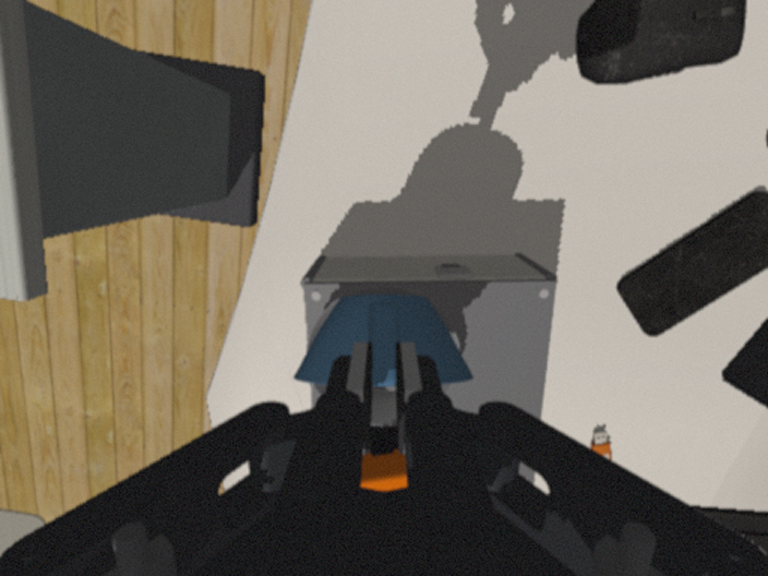

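```bash
cat >> h.py <<'E'
def wproj(fn,pos,rot,p):
    d=np.load('pics/'+fn+'.npz'); K=d['intrinsics'];M=d['mount']
    R=Ro.from_euler('xyz',rot,degrees=True).as_matrix()
    t=R.T@(np.array(p)-pos); c=M[:3,:3].T@(t-M[:3,3]); q=K@c; return q[:2]/q[2]
def woverlay(fn,out,tcp,rot,ths,s=1.5,**k):
    im=np.load('pics/'+fn+'.npz')['pixels'][:,:,::-1]
    im=cv2.resize(im,None,fx=s,fy=s,interpolation=cv2.INTER_CUBIC).copy()
    cols=[(255,255,255),(0,255,255),(255,0,255),(0,255,0)]
    for th,col in zip(ths,cols):
        P=cup(tcp,rot[2],th,**k)
        for r,z in ((.052,.046),(.026,0)):
            q=np.array([wproj(fn,tcp,rot,P(r*np.cos(a),r*np.sin(a),z))*s for a in np.linspace(0,2*np.pi,50)])
            cv2.polylines(im,[q.astype(np.int32)],True,col,1)
    cv2.imwrite('pics/'+out+'.png',im[int(120*s):int(300*s)])
E
python3 - <<'E'
from h import *
woverlay('w34','w34o',np.array([.484,-.0546,.2098]),[180,0,8.6],[60,70,80,90])
E
```

```text
(no output)
```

View pics/w34o.png

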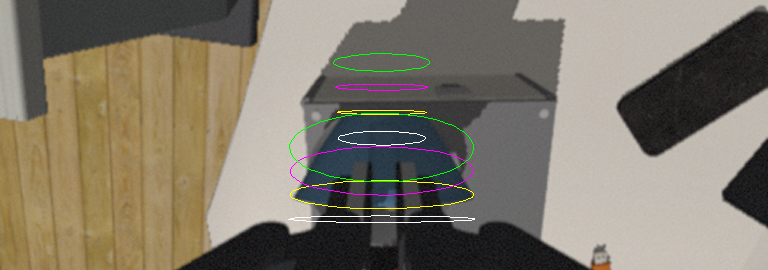

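The wrist overlay puts the tilt at 70°, so the wall slopes only about 10°. The mean load (1.81 N) is the same as before the swing (about 1.9 N), so the cells are still in the cup. I'll ease the pinch and start sharply to the right so the hanging cup lags and swings further.

Emit:
{"api": "send_rows", "payload": {
  "targets": [
    [0.885, 0, 4, 0, 0],
    [0.875, 0, 12, 0, 0],
    [0.87, 0, 18, 0, 0],
    [0.868, 0, 20, 0, 0],
    [0.868, 0, -12, 0, 0],
    [0.868, 0, -24, 0, 0],
    [0.87, 0, -28, 0, 0],
    [0.88, 0, -29, 0, 0]
  ]
}}

```text
time: 32.02
ee_pos: [0.484, -0.0832, 0.2098]
tcp_rot: [-180.0, -0.0, 8.6]
wrist_force: [-0.5, 1.5, -1.9]
opening: 0.0109
```

```bash
cat > w.py <<'E'
from h import *
import sys
n=sys.argv[1]; ths=[float(a) for a in sys.argv[2:]]
f=[]
o=bot.get_obs(); save('wrist',n); f.append(o['wrist_force'][2])
for i in range(0):
    bot.camera('wrist'); f.append(bot.get_obs()['wrist_force'][2])
print(o['time'],o['ee_pos'],o['opening'],np.mean(f))
woverlay(n,n+'o',o['ee_pos'],o['tcp_rot'],ths)
E
python3 w.py w35 70 80 90
```

```text
32.025 [ 0.48400786 -0.08324472  0.20978783] 0.010904736031289776 -1.886558339887864
```

View pics/w35o.png

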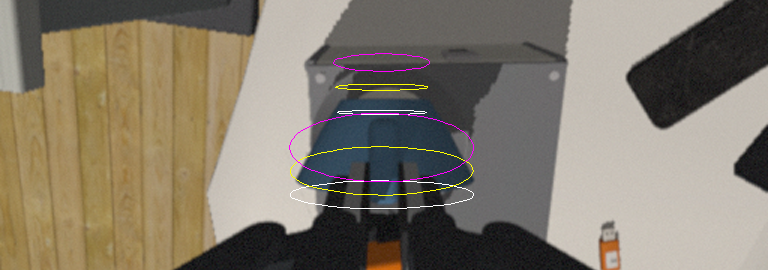

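It is at about 77° now. I'll repeat, firm while going back and loose on the jerk.

Emit:
{"api": "send_rows", "payload": {
  "targets": [
    [0.9, 0, 0, 0, 0],
    [0.9, 0, 6, 0, 0],
    [0.9, 0, 18, 0, 0],
    [0.9, 0, 30, 0, 0],
    [0.885, 0, 36, 0, 0],
    [0.872, 0, 38, 0, 0],
    [0.868, 0, 38, 0, 0],
    [0.868, 0, -4, 0, 0],
    [0.868, 0, -20, 0, 0],
    [0.885, 0, -24, 0, 0]
  ]
}}

```text
time: 33.33
ee_pos: [0.4839, -0.1083, 0.2097]
tcp_rot: [-180.0, 0.0, 8.5]
wrist_force: [1.3, -0.4, -1.1]
opening: 0.0106
```

```bash
python3 w.py w36 70 80 90
```

```text
33.325 [ 0.48386151 -0.10825289  0.20966965] 0.010648193648643167 -1.0641154850245287
```

View pics/w36o.png

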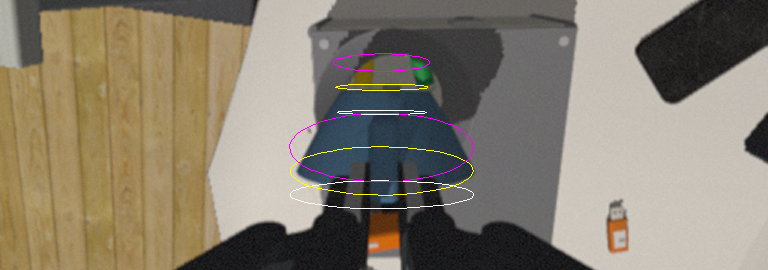

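The wrist view now shows a green and a yellow cell down in the port, at (425,70) and (365,70). I'll firm up, jog left so the rest slide out, then look.

Emit:
{"api": "send_rows", "payload": {
  "targets": [
    [0.9, 0, 0, 0, 0],
    [0.91, 0, 15, 0, 0],
    [0.91, 0, 35, 0, 0],
    [0.91, 0, 25, 0, 0],
    [0.91, 0, 40, 0, 0],
    [0.91, 0, 30, 0, 0],
    [0.91, 0, 30, 0, 0]
  ]
}}

```text
time: 34.25
ee_pos: [0.484, -0.0777, 0.2098]
tcp_rot: [180.0, 0.0, 8.6]
wrist_force: [0.3, -0.1, -0.9]
opening: 0.0087
```

```bash
sed -i 's/range(0)/range(8)/' w.py; python3 w.py w37 70 80 90; python3 v.py s37 70 80 90
```

```text
34.25 [ 0.48396943 -0.07770771  0.20976221] 0.008722159271851134 -1.082942260507002
34.7 [ 0.48396202 -0.07742191  0.20978904] [-0.36189584 -0.22786644 -1.82647006] [ 0.0157938   0.03792168 -0.00702509] 0.00909112168307323
```

View pics/w37o.png

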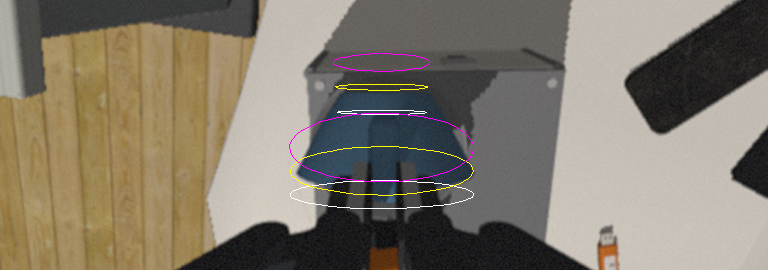

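View pics/s37v.png

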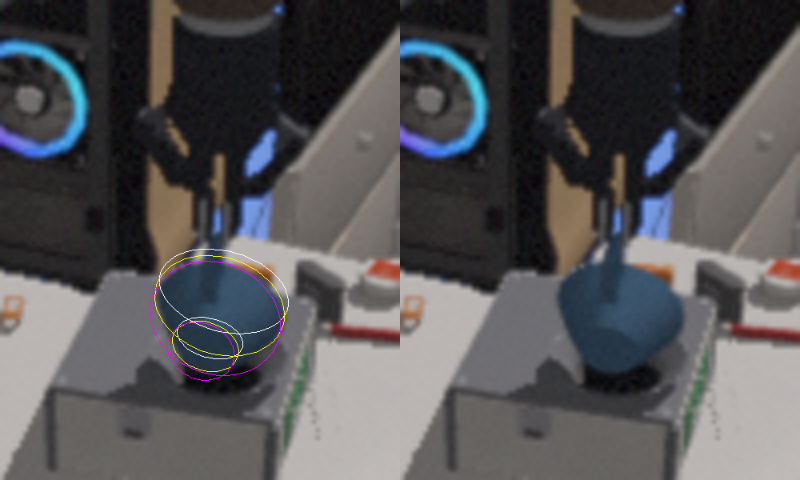

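The load dropped to 1.08 N, about 0.75 N less, which matches five cells leaving. I'll do one stronger jog for insurance, then move away left and look into the port.

Emit:
{"api": "send_rows", "payload": {
  "targets": [
    [0.92, 0, -10, 0, 0],
    [0.92, 0, -18, 0, 0],
    [0.92, 0, 10, 8, 0],
    [0.92, 0, -8, 0, 0],
    [0.92, 0, 14, 10, 0],
    [0.92, 0, 5, 25, 0],
    [0.92, 0, 10, 45, 0],
    [0.92, 0, 30, 50, 0],
    [0.92, -2, 60, 50, 0],
    [0.92, -4, 95, 50, 0]
  ]
}}

```text
time: 36.0
ee_pos: [0.4801, 0.0171, 0.2595]
tcp_rot: [180.0, 0.0, 8.5]
wrist_force: [1.0, 1.2, -0.7]
opening: 0.0086
```

Emit:
{"api": "send_rows", "payload": {
  "targets": [
    [0.92, -3, 35, 0, 0],
    [0.92, -6, 70, 0, 0],
    [0.92, -8, 105, 0, 0],
    [0.92, -10, 130, 0, 0],
    [0.92, -10, 140, 0, 0],
    [0.92, -10, 140, 0, 0]
  ]
}}

```text
time: 36.75
ee_pos: [0.4702, 0.1571, 0.2595]
tcp_rot: [180.0, 0.0, 8.6]
wrist_force: [-1.1, 0.5, -1.0]
opening: 0.0088
```

```bash
python3 - <<'E'
from h import *
o=bot.get_obs(); print(o['time'],o['ee_pos'],o['opening'])
save('top','t38',(270,140,420,250),5)
save('scene','s38',(200,60,340,200),5)
crop('top0','x',(0,0,10,10),1)
E
```

```text
36.75 [0.47021236 0.15714371 0.25947518] 0.008844902005198213
```

View pics/t38.png

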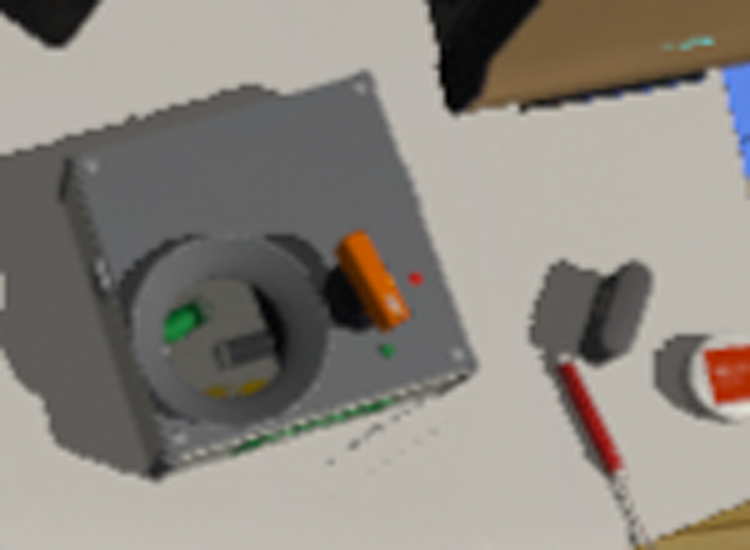

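View pics/s38.png

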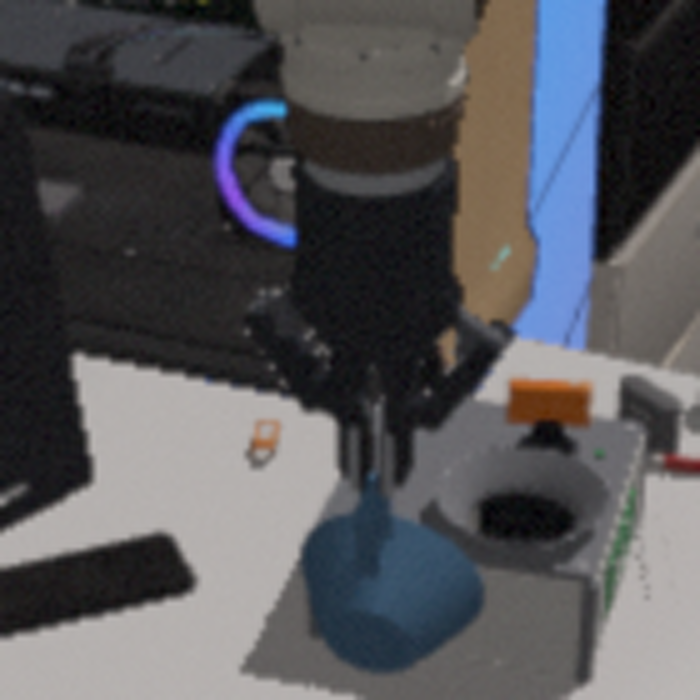

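In the port I can see a green, a grey and two yellow cells, with nothing on the lid. I'll count again later. Now I'll stand the cup up by lowering its lip onto the desk left of the box and rolling it back about its lip and foot while the handle is lowered.

Emit:
{"api": "send_rows", "payload": {
  "targets": [
    [0.91, 1, -6, -20, 0],
    [0.9, 3, -18, -55, 0],
    [0.89, 5, -32, -90, 0],
    [0.885, 6, -39, -120, 0],
    [0.885, 6, -39, -140, 0],
    [0.885, 6, -39, -152, 0],
    [0.885, 5.2, -33, -157, 0],
    [0.885, 4.3, -27.5, -160, 0],
    [0.885, 2.6, -16.5, -165, 0],
    [0.885, 1, -5.6, -170, 0]
  ]
}}

```text
time: 38.1
ee_pos: [0.4711, 0.153, 0.0899]
tcp_rot: [-180.0, -0.0, 8.6]
wrist_force: [-0.8, 2.3, 13.1]
opening: 0.0096
```

```bash
python3 - <<'E'
from h import *
o=bot.get_obs(); print(o['time'],o['ee_pos'],o['wrist_force'],o['opening'])
save('scene','s39',(210,110,330,230),5)
E
```

```text
38.1 [0.47112076 0.15299461 0.08993317] [-0.79033955  2.33186523 13.09344073] 0.009571819943605002
```

View pics/s39.png

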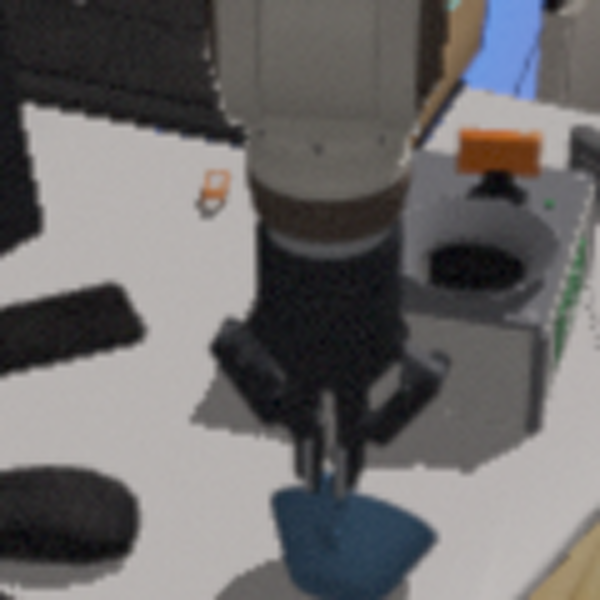

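It is rolling back as planned under a 13 N contact force. I'll follow the arc down.

Emit:
{"api": "send_rows", "payload": {
  "targets": [
    [0.878, -1.5, 10, -3, 0],
    [0.876, -4, 26, -8, 0],
    [0.876, -6, 39.5, -14, 0],
    [0.876, -8, 54, -22, 0],
    [0.876, -10, 65, -31, 0],
    [0.876, -11.7, 77, -42, 0],
    [0.876, -13, 86, -54, 0],
    [0.876, -14, 93, -66, 0],
    [0.876, -15, 99, -78, 0],
    [0.876, -15, 100, -80, 0]
  ]
}}

```text
time: 39.4
ee_pos: [0.4555, 0.2521, 0.0088]
tcp_rot: [180.0, 0.1, 8.6]
wrist_force: [-0.1, -0.8, 1.7]
opening: 0.0105
```

```bash
python3 - <<'E'
from h import *
o=bot.get_obs(); print(o['time'],o['ee_pos'],o['wrist_force'],o['opening'])
save('scene','s40',(220,160,320,260),6)
save('top','t40',(170,150,290,250),6)
E
```

```text
39.4 [0.45553863 0.25207818 0.00882425] [-0.05292848 -0.79830463  1.71404073] 0.010479183347019383
```

View pics/s40.png

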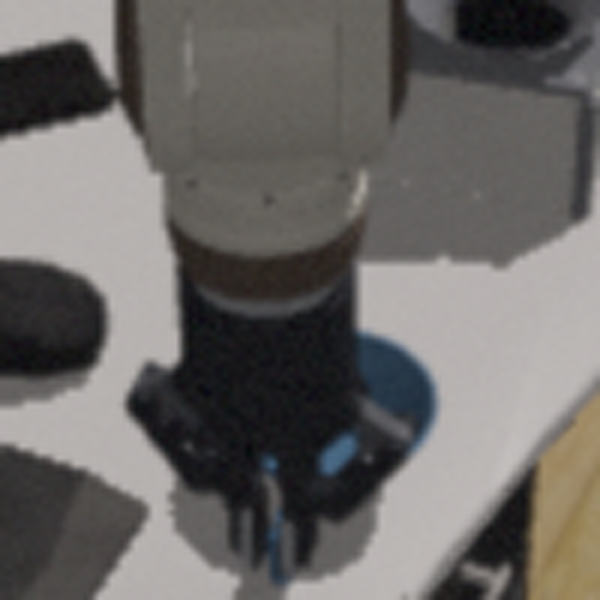

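View pics/t40.png

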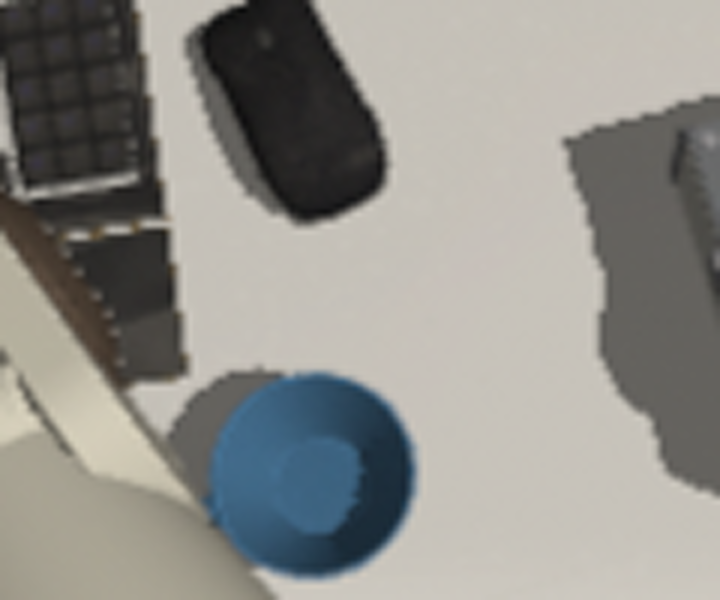

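The top view shows the cup upright and empty at (315,475). I'll release it, rise, and head to the knob.

Emit:
{"api": "send_rows", "payload": {
  "targets": [
    [0.7, 0, 0, 0, 0],
    [0, 0, 0, 0, 0],
    [0, 0, 0, 0, 0],
    [0, 0, 0, 0, 0],
    [0, 0, 0, 30, 0],
    [0, 0, 0, 80, 0],
    [0, 0, 0, 135, 0],
    [0, 3, -25, 185, -5],
    [0, 8, -70, 190, -15],
    [0, 13, -120, 190, -25]
  ]
}}

```text
time: 40.75
ee_pos: [0.4694, 0.1312, 0.2008]
tcp_rot: [-179.9, -0.1, -16.6]
wrist_force: [0.7, -0.6, 0.3]
opening: 0.0855
```

Emit:
{"api": "send_rows", "payload": {
  "targets": [
    [0, 6, -52, 0, -10],
    [0, 12, -104, 0, -20],
    [0, 18, -156, 0, -30],
    [0, 24, -208, 0, -40],
    [0, 30, -260, 0, -49],
    [0, 34, -300, -15, -54],
    [0, 37, -326.5, -30, -55.2],
    [0, 37, -326.5, -40, -55.2],
    [0, 37, -326.5, -40, -55.2]
  ]
}}

```text
time: 41.88
ee_pos: [0.5055, -0.194, 0.1591]
tcp_rot: [179.9, 0.1, -71.6]
wrist_force: [0.1, -0.6, 0.2]
opening: 0.0853
```

```bash
python3 - <<'E'
from h import *
o=bot.get_obs(); print(o['time'],o['ee_pos'],o['tcp_rot'],o['wrist_force'],o['q'].round(0))
save('wrist','w41',s=1.5)
save('scene','s41',s=1.5)
E
```

```text
41.875 [ 0.50553722 -0.19396478  0.15912745] [ 1.79943452e+02  6.23741164e-02 -7.15699482e+01] [ 0.14623274 -0.62247704  0.21016652] [-21.   3.   3.  90.   0. 141.]
```

View pics/w41.png

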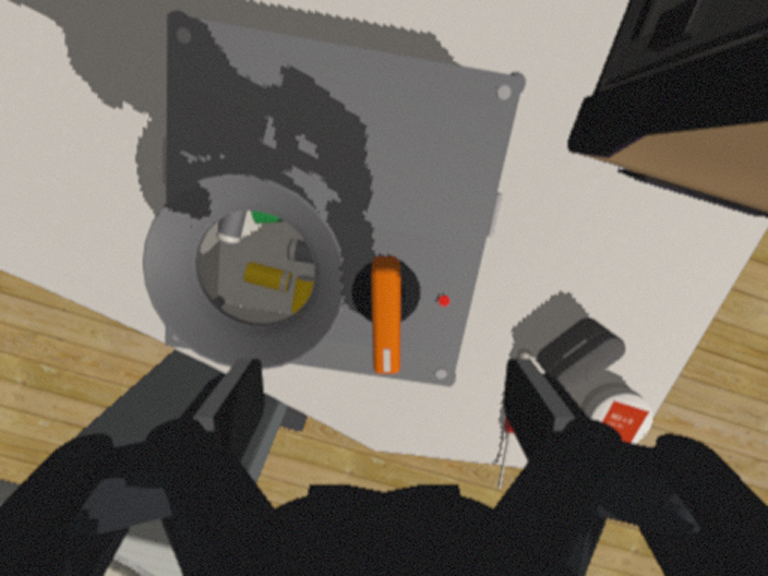

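View pics/s41.png

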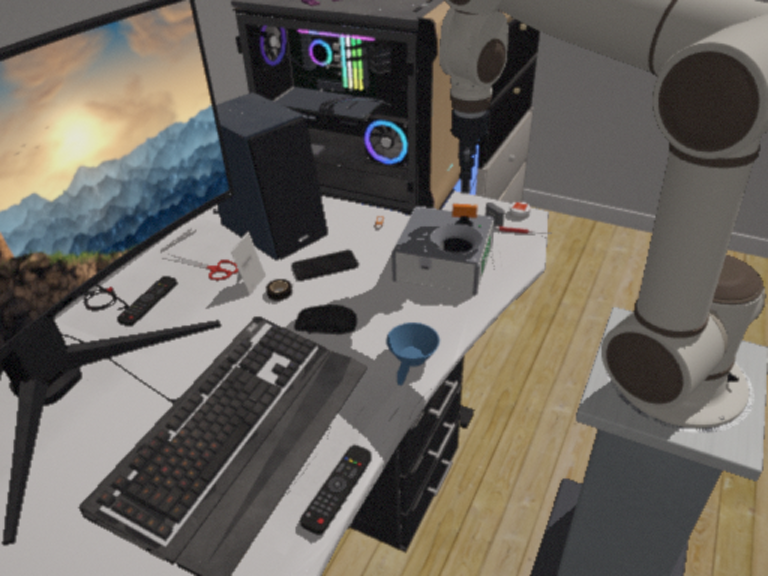

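The wrist view shows all five cells inside the box: grey (232,225), green (265,215), grey (300,250) and yellow (270,278) and (302,290). The cup stands upright. Now I'll grip the knob a little deeper than the first time.

Emit:
{"api": "send_rows", "payload": {
  "targets": [
    [0, 0, 0, -25, 0],
    [0, 0, 0, -50, 0],
    [0, 0, 0, -57, 0],
    [0, 0, 0, -57, 0],
    [1, 0, 0, -57, 0],
    [1, 0, 0, -57, 0],
    [1, 0, 0, -57, 0],
    [1, 0, 0, -57, 0],
    [1, 0, 0, -57, 0]
  ],
  "squeeze": 60
}}

```text
time: 43.1
ee_pos: [0.5062, -0.195, 0.1032]
tcp_rot: [-180.0, -0.1, -71.6]
wrist_force: [0.0, -3.3, 2.3]
opening: 0.0124
```

Emit:
{"api": "send_rows", "payload": {
  "targets": [
    [1, 0, 0, 0, 6],
    [1, 0, 0, 0, 15],
    [1, 0, 0, 0, 24],
    [1, 0, 0, 0, 33],
    [1, 0, 0, 0, 42],
    [1, 0, 0, 0, 51],
    [1, 0, 0, 0, 60],
    [1, 0, 0, 0, 69],
    [1, 0, 0, 0, 77],
    [1, 0, 0, 0, 82]
  ]
}}

```text
time: 44.35
ee_pos: [0.5056, -0.1946, 0.1032]
tcp_rot: [180.0, 0.0, 10.6]
wrist_force: [-4.1, 0.4, 4.9]
opening: 0.0123
```

Emit:
{"api": "send_rows", "payload": {
  "targets": [
    [1, 0, 0, 0, 0],
    [1, 0, 0, 0, 0]
  ]
}}

```text
time: 44.6
ee_pos: [0.5056, -0.1946, 0.1032]
tcp_rot: [180.0, 0.0, 10.3]
wrist_force: [-3.6, -0.3, 6.3]
opening: 0.0127
```

```bash
python3 - <<'E'
from h import *
o=bot.get_obs(); print(o['time'],o['tcp_rot'],o['wrist_force'],o['torque'],o['opening'])
save('scene','s42',(220,80,380,210),4)
E
```

```text
44.6 [1.79996838e+02 2.24866901e-02 1.02657706e+01] [-3.61919928 -0.28128334  6.27842773] [-0.09141141  0.78502653 -0.60997011] 0.012688827326796227
```

View pics/s42.png

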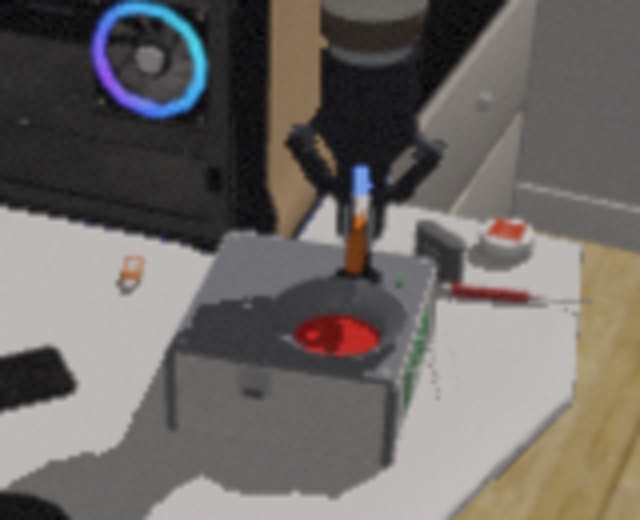

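Shut: the red disc fills the port and the turn ran against its stop (0.6 N m). I'll release, rise clear and check.

Emit:
{"api": "send_rows", "payload": {
  "targets": [
    [1, 0, 0, 0, -2],
    [0, 0, 0, 0, -2],
    [0, 0, 0, 0, -2],
    [0, 0, 0, 0, -2],
    [0, 0, 0, 20, -2],
    [0, 0, 0, 60, -2],
    [0, -20, 0, 110, -2],
    [0, -70, -40, 120, -2],
    [0, -120, -90, 120, -2],
    [0, -150, -140, 120, -2]
  ]
}}

```text
time: 45.9
ee_pos: [0.358, -0.3303, 0.2236]
tcp_rot: [179.9, -0.1, 8.5]
wrist_force: [0.7, -0.8, -0.2]
opening: 0.0852
```

Emit:
{"api": "send_rows", "payload": {
  "targets": [
    [0, -30, -50, 0, 0],
    [0, -50, -100, 0, 0],
    [0, -50, -110, 0, 0],
    [0, -50, -110, 0, 0]
  ]
}}

```text
time: 46.4
ee_pos: [0.3093, -0.4396, 0.2224]
tcp_rot: [-179.9, 0.0, 8.4]
wrist_force: [-0.2, 1.1, 0.5]
opening: 0.0852
```

```bash
python3 - <<'E'
from h import *
o=bot.get_obs(); print(o['time'],o['ee_pos'],o['qd'].round(2),o['wrist_force'])
save('top','t43',s=1.5); save('scene','s43',s=1.5)
crop('t43','t43c',(170,140,420,260),3)
E
```

```text
46.4 [ 0.30926128 -0.43957188  0.22238627] [ 1.72 -1.25 -0.89  0.31  0.05  0.33] [-0.15640362  1.14355621  0.52517865]
```

View pics/t43c.png

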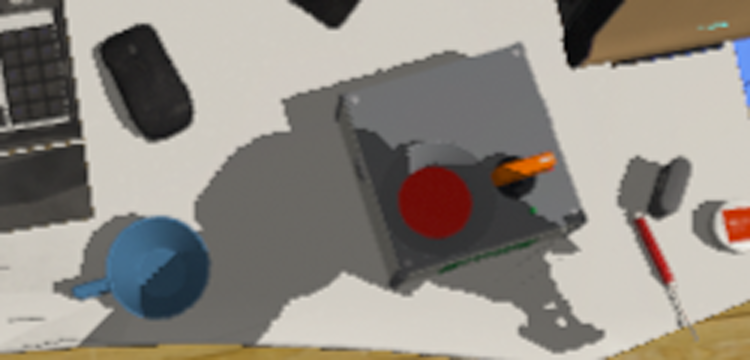

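View pics/s43.png

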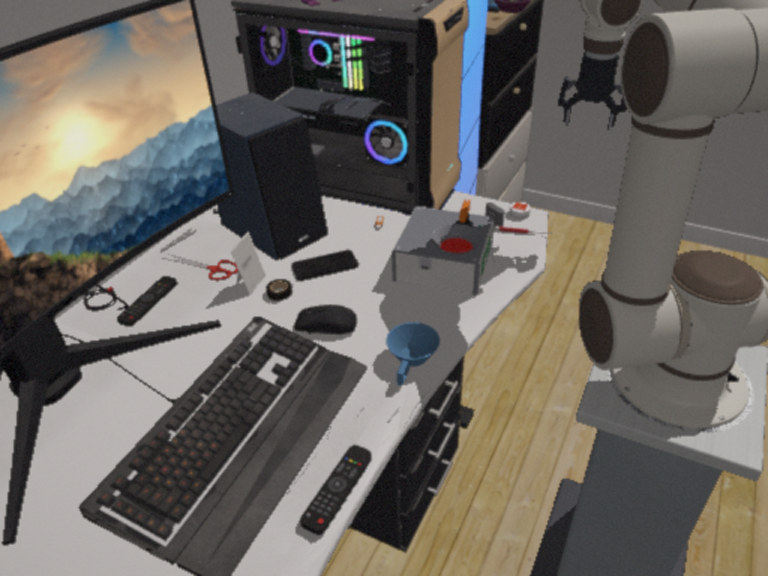

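Both views show the port filled with red and the knob back along its starting line. The empty cup is upright, and the mouse, earbud case, driver and remote are where they started. Handing in.

```bash
python3 - <<'E'
from h import *
print(bot.job_done())
E
```

```text
the job is handed in; nothing more can be done
None
```

The job is done and handed in at about 46.5 s. The shutter was opened, all five cells went into the box, the empty cup was stood back upright, and the shutter was turned fully shut again.

**How it went:**
- **Tipping the cup:** the interface cannot tilt the tool, so I pinched a small corner of the handle and eased the grip until the cup swung down over the port. It reached about 80°, not the full 90° the task mentions, and that was enough to empty it. I rolled it upright again on the desk, about 30 mm from where it started.
- **Setbacks:** the first two handle grasps closed on nothing because the pads sit higher than the nominal tool point. The first good pinch was too stiff to let the cup tip, so I set the cup down with the cells in it and gripped it again.

**Last checks:**
- **Cells:** with the shutter open, the wrist picture showed five cells inside the box: one green, two grey and two yellow. The weight on the gripper also fell by about 0.75 N, close to what five cells weigh.
- **Knob:** it ran against its stop both ways. After release the port showed full red and the knob was back on its starting line.
- **Cup and other things:** the cup is upright and empty. By eye, the mouse, earbud case, remote and screwdriver have not moved, but I did not measure them. No check failed at the end.
- **Forces:** the highest wrist force I read was about 13 N, while rolling the cup upright.

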